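# Turn a formed cover plate over for inspection

### The job

Lift the freshly formed cover plate out of the open die, turn it over, and leave it standing on its short edge in the white inspection rest, fully home on the ledge and lying against the sloped back, with its bare gasket face showing and the green face against the back. The yellow turning stand is there for changing your grip on the way, if you want it. Leave the other things on the bench where they are.

Things in the scene. Friction and masses are not known exactly. Their poses are not given: they have to be found in the camera images.
- cover: the cover plate: flat rigid aluminium, 150 (own x) x 62 (own y) x 8 mm (own z), 0.15 to 0.31 kg, three dark round spots (no real holes) on each face. Origin: centre of its bare face; own +z points out of its GREEN painted face; the other face is bare metal with a thin black gasket outline. The two ends are alike.
- cover_center (a point): centre of the cover plate, mid-thickness (4 mm from either face); axes as cover
- die: open forming die, blue and steel, 180 (x) x 130 (y) mm, fixed. Origin: centre of its underside on the bench. The plate starts flat in its cavity, long axis along the die's x, green face up, 22 to 30 mm above the bench. Blue end and corner walls stand to 34 mm, 2.5 mm clear of the plate. Four 16 mm guide pins, tops at 60 mm, at (+-72, +-50) mm.
- die_gap (a point): middle of the die's cavity floor, 22 mm above the bench, axes as the die. For 45 mm either way along x the walls of both long sides are cut away, open to the outside and down to 8 mm above the bench, so that fingers can take the plate across its 62 mm width.
- stand: Yellow turning stand, a sloped cradle to lean the plate in while changing grip. Fixed. Origin: centre of its underside (base 130 x 100 mm). Its back, 44 mm wide, slopes up at 60 deg from horizontal, leaning back to its own +x, facing up and -x; it starts at the ledge corner, (-45, 0, 30) mm in its frame, and ends 95 mm up the slope. The ledge is square to the back.
- stand_seat (a point): where the plate's centre (mid-thickness) lies when fully home in the stand, long axis up the slope: (-11, 0, 97) mm in the stand's frame, same axes. The ledge has a lip 10 mm high, 14 mm out from the back face, and two side cheeks, inner faces 38 mm either side of the middle, 30 mm up the slope, 14 mm proud of the back face.
- rest: White inspection rest with red lip and cheeks, a sloped cradle for the plate. Fixed. Origin: centre of its underside (base 130 x 100 mm). Its back, 44 mm wide, slopes up at 55 deg from horizontal, leaning back to its own +x, facing up and -x; it starts at the ledge corner, (-45, 0, 30) mm in its frame, and ends 95 mm up the slope. The ledge is square to the back.
- rest_seat (a point): where the plate's centre (mid-thickness) lies when fully home in the rest, long axis up the slope: (-5.3, 0, 93.7) mm in the rest's frame, same axes. The ledge has a lip 10 mm high, 14 mm out from the back face, and two side cheeks, inner faces 38 mm either side of the middle, 30 mm up the slope, 14 mm proud of the back face.
- screwdriver: bystander: screwdriver with red handle, 190 mm long, lying on the bench; origin near its underside's middle. Leave it alone.
- wrench: bystander: steel wrench, 180 mm, lying on the bench; origin near its underside's middle. Leave it alone.
- spraycan: bystander: upright spray can with green label, 60 mm diameter, 180 mm high; origin near its underside's middle. Leave it alone.
- carton: bystander: small cardboard carton 75 x 110 x 60 mm high; origin near its underside's middle. Leave it alone.
- mug: bystander: blue mug, 76 mm diameter, 90 mm high; origin near its underside's middle. Leave it alone.
Things that resemble listed ones, but are neither listed nor needed, are in the scene too. Leave any pink or purple look-alike of the rest alone.

How it is judged:
By the outcome, as a careful person would: the job done as asked, in the order asked, and still so for the second after the job is handed in, with the robot touching nothing.
It also fails if it takes over 64 s, if anything falls off the work surface, if the arm or the gripper's body presses on something with over 40 N, if the wrist force passes 120 N, or if a joint passes its speed limit or range.

### The arm

A 7-joint arm with a two-finger parallel gripper is mounted at the origin on the work surface. World frame = base frame: x ahead of the robot, y to its left, z up, the work surface at z = 0. Lengths are in m, angles in rad, forces in N, time in s.
With the tool pointing down it reaches from about 0.35 to 0.9 m from the base axis. Payload 19.9 kg.
Tool frame: the origin (TCP) lies midway between the tips of the shut fingers; the grasp point (between the pads) lies 19 mm behind it; z points along the fingers, y is the direction in which the jaws open and shut (so a half turn about z gives the same grasp; the last joint's range is limited). The gripper opens to 94 mm and grips with 3 to 60 N. Pads are 16 mm wide; open, the fingers measure 119 mm over their backs; the gripper's body (75 mm by 177 mm) begins 78 mm behind the grasp point.
Start: joints at [1.214, 0.417, -0.01, 1.614, 0.005, 1.111, -0.053], TCP at [0.194, -0.594, 0.205] pointing down, gripper open.
Joint ranges: [-2.81, 2.81], [-0.39, 2.02], [-1.27, 1.25], [0.06, 2.57], [-1.19, 4.33], [0.19, 2], [-2.82, 2.82]. Speed limits (rad/s): [1.89, 1.89, 2.39, 2.39, 3.01, 3.01, 3.01].

### API

Orientations are given as a unit quaternion [x, y, z, w].
In Python, from rig import status, vision, workorder gives the robot as it stands. The module is installed in compiled form; this text tells all that it offers.
- The arm moves only by the tool drive_tool, never from a script. Its argument "deltas" is a list of rows, each a list of 5 numbers: the gripper's target within -1 to 1 (shut at 1, half-way at 0, fully open at -1), then the shift along the tool's x, y, z in m, then the turn about the tool's z in degrees. A call has 1 to 8 rows; each row shifts and turns the commanded pose from where the row before left it, along the tool's axes as they then stand; what a row does not reach is not made up. A row lasts 1/10 s, in which the tool goes at most 50 mm and 8.59 degrees, less where a joint would pass 70% of its speed; a pose out of reach is approached as far as the arm can. A call with a gripper value outside its range is refused whole. The fingers move at their own pace and stop on an object; the grip force is fixed at half the most. Time passes only in rows, so rows that do not move let the fingers close. It gives the time, the measured TCP pose, the force and the opening at its end, in the units of the state.
- status.state(): the state, without advancing time (a new reading comes with each control period).
- vision.camera(name): name is "scene" or "top" or "wrist"; returns a dict with "pixels" (420x560x3 uint8, red, green, blue), "fx", "fy", "cx", "cy" (pixels), "rvec" (rotation vector, rad) and "tvec" (3), from world to camera coordinates, as OpenCV has them; the wrist camera has in their place "T_tool_cam" (4x4, takes a point from camera to tool coordinates, whose origin is the TCP and whose axes are the flange's). Camera axes: x right, y down, z forward; pixel columns grow to the right and rows downward; lengths in m; the calibration is good to about 2 mm. A picture is of the moment at which its call begins: read the wrist's pose just before it. There is no depth.
- workorder.hand_in(): hands the job in, once; it reports no verdict.
The state is a dict: "time_s": time; "joints": joint angles; "joint_vel": joint speeds; "joint_torque": joint torques, N m; "tool_pos": TCP position; "orientation": TCP orientation; "force": force on the tool from outside, world axes, zero at the start; "moment": the same for the moment, N m; "finger_gap": opening from 0.0 (shut) to 1.0 (fully open).
Only numpy, scipy, OpenCV 4.12 (cv2) and the standard library are available. Lean on these libraries where they do the work, as an engineer would, in place of code of your own. Each camera call takes 0.05 s, during which the arm holds its last target.

## Working session

There is one attempt and no reset: what is moved stays moved. The work goes in short steps, Python scripts to look and compute and a tool call to move; the robot and the scene stay as the last step left them, time stands still between calls to the robot, and variables do not carry over. Pictures are saved under pics/ and viewed, and the job is handed in when it is done.

Besides the shell and the picture viewer there is one more tool, called after "Request:" as name([rows], argument=value, ...), one row to a line, values as JSON. drive_tool: Moves the arm, as the interface text tells. Its arguments: {"type":"object","properties":{"deltas":{"type":"array","items":{"type":"array","items":{"type":"number"}}}},"required":["deltas"]}

```bash
ls; mkdir -p pics; cat > h.py <<'E'
import numpy as np, cv2, pickle
from scipy.spatial.transform import Rotation as R
from rig import status, vision
def grab(name):
    s=status.state(); c=vision.camera(name); c['state']=s; return c
def save(c,fn): cv2.imwrite('pics/'+fn,cv2.cvtColor(c['pixels'],cv2.COLOR_RGB2BGR))
def pose(c):
    if 'rvec' in c:
        Rm=R.from_rotvec(np.array(c['rvec']).ravel()).as_matrix(); t=np.array(c['tvec']).ravel()
        return Rm.T, -Rm.T@t
    s=c['state']; Rt=R.from_quat(s['orientation']).as_matrix(); T=np.array(c['T_tool_cam'])
    return Rt@T[:3,:3], Rt@T[:3,3]+np.array(s['tool_pos'])
def ray(c,u,v):
    Rw,o=pose(c); d=Rw@np.array([(u-c['cx'])/c['fx'],(v-c['cy'])/c['fy'],1.0]); return o,d
def onplane(c,uv,z):
    uv=np.atleast_2d(uv); out=[]
    for u,v in uv:
        o,d=ray(c,u,v); out.append(o+d*(z-o[2])/d[2])
    return np.array(out)
def proj(c,P):
    Rw,o=pose(c); P=np.atleast_2d(P); q=(P-o)@Rw
    return np.c_[c['fx']*q[:,0]/q[:,2]+c['cx'],c['fy']*q[:,1]/q[:,2]+c['cy']]
def tri(obs):
    A=np.zeros((3,3));b=np.zeros(3)
    for c,u,v in obs:
        o,d=ray(c,u,v); d=d/np.linalg.norm(d); M=np.eye(3)-np.outer(d,d); A+=M;b+=M@o
    return np.linalg.solve(A,b)
E
python3 - <<'E'
from h import *
for n in ['scene','top','wrist']:
    c=grab(n); save(c,n+'0.png'); pickle.dump(c,open(n+'0.pkl','wb'))
    Rw,o=pose(c); print(n,o.round(3),Rw[:,2].round(3),c['fx'],c['fy'],c['cx'],c['cy'])
s=status.state(); print({k:np.round(v,3) for k,v in s.items()})
print(R.from_quat(s['orientation']).as_matrix().round(3))
E
```

```text
pics
scene [0.963 0.44  0.82 ] [-0.448 -0.438 -0.779] 442.6130756821697 442.6130756821697 281.02517635875176 212.56453268965723
top [ 0.43  -0.01   0.936] [ 0.094 -0.006 -0.996] 397.37629893309116 397.37629893309116 275.05595030031327 213.6622273604403
wrist [ 0.256 -0.574  0.383] [-0.215 -0.07  -0.974] 293.30071377982495 293.30071377982495 282.2905159937564 208.2593048592056
{'time_s': np.float64(0.15), 'joints': array([ 1.213,  0.418, -0.01 ,  1.614,  0.005,  1.111, -0.053]), 'joint_vel': array([-0.   , -0.   ,  0.   , -0.002, -0.   , -0.   , -0.001]), 'joint_torque': array([ 2.0000e-03, -8.5154e+01,  6.4000e-01, -4.2614e+01, -4.9000e-02,
        1.7000e-02,  0.0000e+00]), 'tool_pos': array([ 0.194, -0.594,  0.205]), 'orientation': array([ 0.988,  0.157, -0.   , -0.   ]), 'force': array([ 0.031, -0.416, -1.283]), 'moment': array([-0.062, -0.03 ,  0.021]), 'finger_gap': np.float64(1.003)}
[[ 0.951  0.311 -0.   ]
 [ 0.311 -0.951  0.001]
 [-0.    -0.001 -1.   ]]
```

View pics/scene0.png

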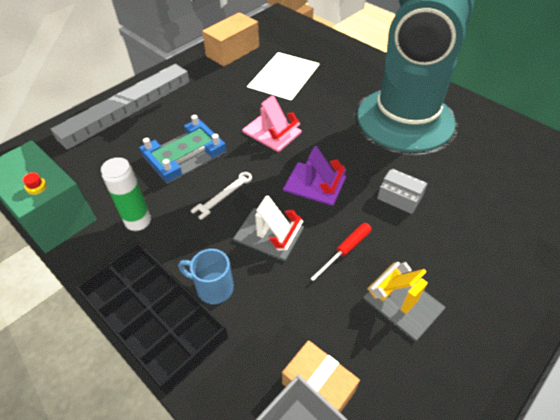

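View pics/top0.png

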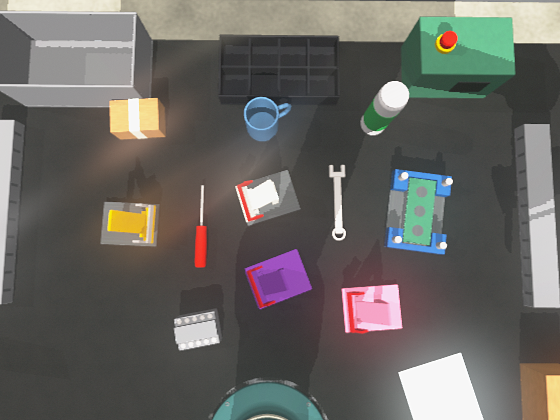

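View pics/wrist0.png

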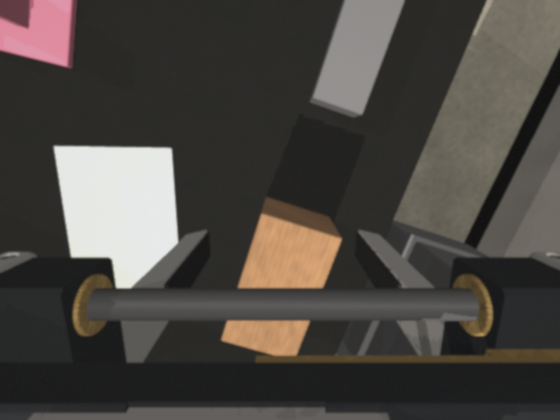

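```bash
python3 - <<'E'
import pickle,cv2,numpy as np
from h import *
t=pickle.load(open('top0.pkl','rb'));s=pickle.load(open('scene0.pkl','rb'))
def crop(c,x0,y0,w,h,k):
    im=cv2.cvtColor(c['pixels'][y0:y0+h,x0:x0+w],cv2.COLOR_RGB2BGR); return cv2.resize(im,None,fx=k,fy=k,interpolation=cv2.INTER_CUBIC)
a=crop(t,225,155,95,75,4); b=crop(t,90,190,95,75,4)
c=crop(s,225,180,95,95,4); d=crop(s,355,250,95,95,4)
cv2.imwrite('pics/t1.png',np.hstack([a,b])); cv2.imwrite('pics/s1.png',np.hstack([c,d]))
e=crop(t,375,155,90,110,5); cv2.imwrite('pics/t2.png',e)
E
```

```text
(no output)
```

View pics/t1.png

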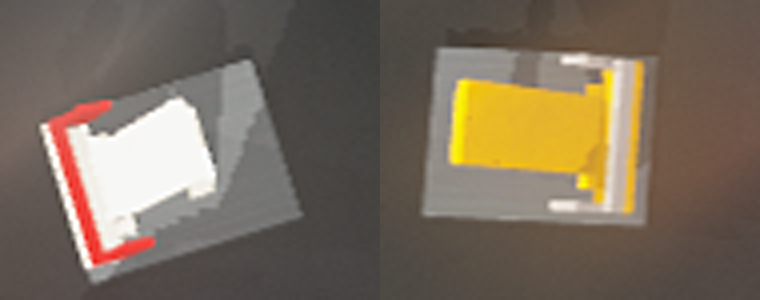

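View pics/s1.png

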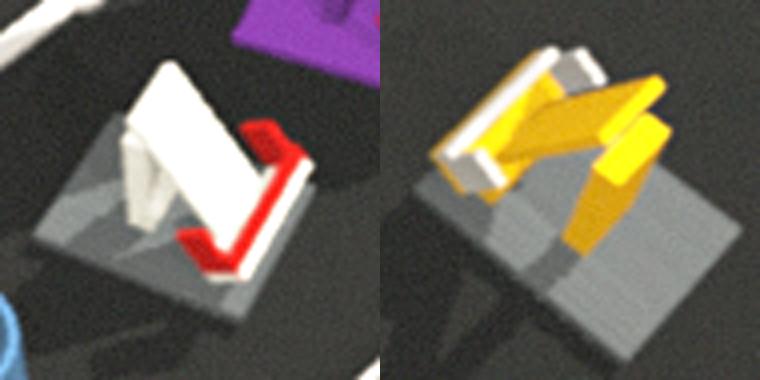

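View pics/t2.png

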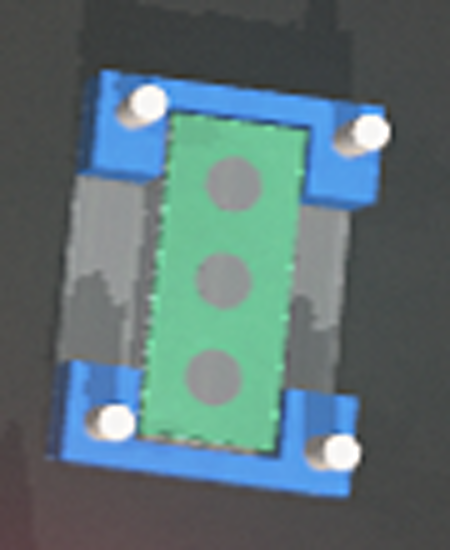

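```bash
python3 - <<'E'
from h import *
t=pickle.load(open('top0.pkl','rb'));s=pickle.load(open('scene0.pkl','rb'))
def T(u,v,ox,oy): return (ox+(u+.5)/4-.5, oy+(v+.5)/4-.5)
rt=[(40,122),(92,283),(250,60),(302,213)]; rs=[(238,320),(315,187),(33,235),(118,113)]
for a,b in zip(rt,rs):
    print('rest',tri([(t,*T(*a,225,155)),(s,*T(*b,225,180))]).round(4))
st=[(56,47),(41,215),(277,57)]; ss=[(250,362),(362,230),(35,187)]
for a,b in zip(st,ss):
    print('stand',tri([(t,*T(*a,90,190)),(s,*T(*b,355,250))]).round(4))
for z in (0.008,0.010,0.012):
    P=onplane(t,[T(*a,225,155) for a in rt],z); c=P.mean(0); ax=(P[2]+P[3]-P[0]-P[1]); 
    print('rest',z,c.round(4),np.degrees(np.arctan2(ax[1],ax[0])).round(2),np.linalg.norm(ax[:2])/2, np.linalg.norm((P[0]+P[2]-P[1]-P[3])[:2])/2)
    st4=st+[(265,225)]
    P=onplane(t,[T(*a,90,190) for a in st4],z); c=P.mean(0); ax=P[0]+P[1]-P[2]-P[3]
    print('stand',z,c.round(4),np.degrees(np.arctan2(ax[1],ax[0])).round(2),np.linalg.norm(ax[:2])/2, np.linalg.norm((P[0]+P[2]-P[1]-P[3])[:2])/2)
# die/plate: green mask
hsv=cv2.cvtColor(t['pixels'],cv2.COLOR_RGB2HSV); m=cv2.inRange(hsv,(60,80,80),(85,255,255)); m[:, :375]=0;m[:,470:]=0;m[:150]=0;m[270:]=0
m=cv2.morphologyEx(m,cv2.MORPH_CLOSE,np.ones((11,11)))
cs,_=cv2.findContours(m,cv2.RETR_EXTERNAL,cv2.CHAIN_APPROX_NONE); k=max(cs,key=cv2.contourArea)
P=onplane(t,k[:,0].astype(float),0.030); rect=cv2.minAreaRect((P[:,:2]*1000).astype(np.float32)); print('plate',rect)
E
```

```text
rest [0.5854 0.0799 0.0084]
rest [0.4899 0.0489 0.0077]
rest [ 0.6235 -0.0436  0.0074]
rest [ 0.5309 -0.0729  0.0095]
stand [0.5437 0.3876 0.008 ]
stand [0.4459 0.3908 0.0082]
stand [0.5391 0.2575 0.008 ]
rest 0.008 [0.5576 0.0029 0.008 ] -71.99 0.12960888261097211 0.09810672270930212
stand 0.008 [0.4925 0.3241 0.008 ] 87.82 0.12988542193680394 0.09835327014697383
rest 0.01 [0.5573 0.0029 0.01  ] -71.99 0.129329484137905 0.09789523358934059
stand 0.01 [0.4923 0.3234 0.01  ] 87.82 0.12960542732662172 0.09814124954355036
rest 0.012 [0.557  0.0029 0.012 ] -71.99 0.12905008566483792 0.097683744469379
stand 0.012 [0.4922 0.3227 0.012 ] 87.82 0.12932543271643943 0.09792922894012686
plate ((525.528564453125, -346.1038818359375), (63.289485931396484, 149.06900024414062), 82.56208038330078)
```

Request:
drive_tool([
  [-1,0,0,0,-8.5],
  [-1,0,0,0,-8.5],
  [-1,0,0,0,-8.5],
  [-1,0,0,0,-8.5],
  [-1,0,0,0,-8.5],
  [-1,0,0,0,-8.5],
  [-1,0,0,0,-8.5],
  [-1,0,0,0,-8.5],
])

```text
time_s: 0.95
tool_pos: [0.194, -0.5939, 0.2052]
orientation: [0.729, 0.685, 0.0, -0.0]
force: [0.6, 0.0, 0.3]
finger_gap: 0.998
```

Request:
drive_tool([
  [-1,0,0,0,-8.5],
  [-1,0,0,0,-8.5],
  [-1,0,0,0,-8.5],
  [-1,0,0,0,-8.5],
  [-1,0,0,0,-8.5],
  [-1,0,0,0,-8.5],
  [-1,0,0,0,-8.5],
  [-1,0,0,0,-8.5],
])

```text
time_s: 1.75
tool_pos: [0.194, -0.594, 0.2052]
orientation: [0.221, 0.975, 0.0, -0.0]
force: [0.2, -0.2, -0.0]
finger_gap: 1.001
```

Request:
drive_tool([
  [-1,0,0,0,-8.5],
  [-1,0,0,0,-8.5],
  [-1,0,0,0,-1.5],
  [-1,0,0,0,0],
])

```text
time_s: 2.15
tool_pos: [0.1939, -0.594, 0.2052]
orientation: [0.066, 0.998, 0.0, -0.0]
force: [-0.4, 0.8, -0.8]
finger_gap: 1.0
```

```bash
cat >> h.py <<'E'
def psi():
    M=R.from_quat(status.state()['orientation']).as_matrix(); return np.degrees(np.arctan2(M[1,0],M[0,0]))
def need(xyz=None,ps=None):
    s=status.state(); M=R.from_quat(s['orientation']).as_matrix(); p=np.array(s['tool_pos'])
    print('t %.2f pos'%s['time_s'],p.round(4),'psi %.2f'%psi(),'tilt',M[:,2].round(4),'F',np.round(s['force'],1),'gap_mm %.1f'%(s['finger_gap']*94),'j7 %.2f'%s['joints'][6])
    if xyz is not None: print('shift tool mm',(M.T@(np.array(xyz)-p)*1000).round(1))
    if ps is not None: print('turn',((psi()-ps+180)%360-180).round(2))
E
python3 -c "
from h import *
need([0.5106,-0.3442,0.205],172.6)"
```

```text
t 2.15 pos [ 0.1939 -0.594   0.2052] psi 172.41 tilt [-0.e+00  4.e-04 -1.e+00] F [-0.4  0.8 -0.8] gap_mm 94.0 j7 2.44
shift tool mm [-280.9  289.4    0.3]
turn -0.19
```

Request:
drive_tool([
  [-1,-0.028,0.029,0,0],
  [-1,-0.028,0.029,0,0],
  [-1,-0.028,0.029,0,0],
  [-1,-0.028,0.029,0,0],
  [-1,-0.028,0.029,0,0],
  [-1,-0.028,0.029,0,0],
  [-1,-0.028,0.029,0,0],
  [-1,-0.028,0.029,0,0],
])

```text
time_s: 2.95
tool_pos: [0.4472, -0.3917, 0.2055]
orientation: [0.067, 0.998, -0.0, -0.0]
force: [-0.1, -1.3, -0.2]
finger_gap: 1.002
```

Request:
drive_tool([
  [-1,-0.028,0.029,0,0],
  [-1,-0.028,0.029,0,0],
  [-1,0,0,0,0],
  [-1,0,0,0,0],
])

```text
time_s: 3.35
tool_pos: [0.5097, -0.3418, 0.2052]
orientation: [0.065, 0.998, 0.0, -0.0]
force: [-0.1, -0.2, 0.1]
finger_gap: 1.001
```

```bash
python3 - <<'E'
from h import *
need([0.5106,-0.3442,0.205],172.6)
c=grab('wrist'); save(c,'w1.png'); pickle.dump(c,open('w1.pkl','wb'))
t=grab('top'); save(t,'top1.png')
P=np.array([.5255,-.3461,.03]);u=np.array([.9917,-.1288,0]);v=np.array([.1288,.9917,0])
print(proj(c,[P+75e-3*a*u+31e-3*b*v for a in(-1,1) for b in (-1,1)]).round(1))
E
```

```text
t 3.35 pos [ 0.5097 -0.3418  0.2052] psi 172.51 tilt [-3.e-04  3.e-04 -1.e+00] F [-0.1 -0.2  0.1] gap_mm 94.1 j7 1.74
shift tool mm [-1.2 -2.3  0.2]
turn -0.09
[[254.6 145.5]
 [307.2 145.4]
 [257.3 263.9]
 [305.2 263.9]]
```

View pics/w1.png

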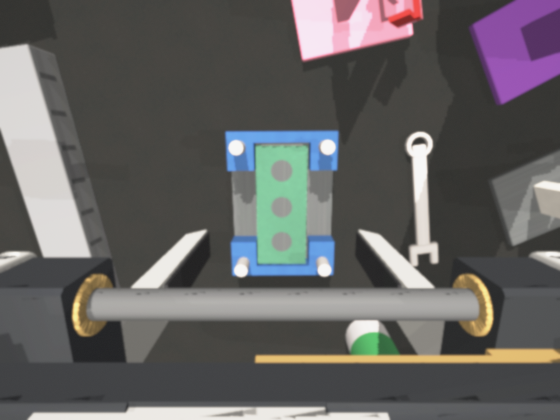

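```bash
python3 - <<'E'
from h import *
t=pickle.load(open('top0.pkl','rb')); c=pickle.load(open('w1.pkl','rb'))
print('can top',onplane(t,[(394,96)],0.18).round(3),'base front',onplane(t,[(374,130)],0.0).round(3))
def plate(c,x0,x1,y0,y1):
    hsv=cv2.cvtColor(c['pixels'],cv2.COLOR_RGB2HSV); m=cv2.inRange(hsv,(55,70,70),(88,255,255)); mm=np.zeros_like(m); mm[y0:y1,x0:x1]=m[y0:y1,x0:x1]
    mm=cv2.morphologyEx(mm,cv2.MORPH_CLOSE,np.ones((13,13)))
    k=max(cv2.findContours(mm,cv2.RETR_EXTERNAL,cv2.CHAIN_APPROX_NONE)[0],key=cv2.contourArea)
    P=onplane(c,k[:,0].astype(float),0.030)[:,:2]; r=cv2.minAreaRect((P*1000).astype(np.float32)); return r
print(plate(t,375,470,150,270)); print(plate(c,240,325,130,275))
# spots in wrist
sp=onplane(c,[(281.5,170.5),(281.5,207),(281.5,242)],.03); print(sp.round(4)); d=sp[2]-sp[0]; print(np.degrees(np.arctan2(d[1],d[0])))
E
```

```text
can top [[ 0.736 -0.247  0.18 ]] base front [[ 0.724 -0.253  0.   ]]
((525.05712890625, -345.9097595214844), (63.77169418334961, 150.54925537109375), 82.46636199951172)
((525.1566772460938, -346.2228698730469), (62.22311019897461, 148.15383911132812), 82.47740936279297)
[[ 0.4804 -0.3396  0.03  ]
 [ 0.525  -0.3455  0.03  ]
 [ 0.5702 -0.3515  0.03  ]]
-7.555136098351578
```

Request:
drive_tool([
  [-1,-0.001,-0.002,0.045,0],
  [-1,0,0,0.045,0],
  [-1,0,0,0.045,0],
  [-1,0,0,0.035,0],
  [-1,0,0,0.015,0],
  [-1,0,0,0,0],
  [-1,0,0,0,0],
])

```text
time_s: 4.15
tool_pos: [0.5104, -0.3454, 0.022]
orientation: [0.065, 0.998, -0.0, 0.001]
force: [-0.0, -0.5, 0.5]
finger_gap: 1.0
```

```bash
python3 - <<'E'
from h import *
need([0.5103,-0.3441,0.011],172.5)
E
```

```text
t 4.15 pos [ 0.5104 -0.3454  0.022 ] psi 172.54 tilt [ 1.2e-03 -9.0e-04 -1.0e+00] F [-0.  -0.5  0.5] gap_mm 94.0 j7 1.63
shift tool mm [ 0.3  1.3 11. ]
turn 0.04
```

Request:
drive_tool([
  [-1,0,0.001,0.006,0],
  [-1,0,0,0.005,0],
  [-1,0,0,0,0],
  [1,0,0,0,0],
  [1,0,0,0,0],
  [1,0,0,0,0],
  [1,0,0,0,0],
  [1,0,0,0,0],
])

```text
time_s: 4.95
tool_pos: [0.51, -0.3437, 0.0095]
orientation: [0.065, 0.998, 0.0, 0.0]
force: [-1.3, -0.0, 0.9]
finger_gap: 0.657
```

Request:
drive_tool([
  [1,0,0,0,0],
  [1,0,0,0,0],
  [1,0,0,0,0],
])

```text
time_s: 5.25
tool_pos: [0.5101, -0.3437, 0.0095]
orientation: [0.065, 0.998, 0.0, 0.0]
force: [-0.8, 0.1, 2.2]
finger_gap: 0.658
```

```bash
python3 - <<'E'
from h import *
need([0.5103,-0.3441,0.011],172.5)
c=grab('wrist'); save(c,'w2.png'); pickle.dump(c,open('w2.pkl','wb'))
E
```

```text
t 5.25 pos [ 0.5101 -0.3437  0.0095] psi 172.60 tilt [ 0.e+00  1.e-04 -1.e+00] F [-0.8  0.1  2.2] gap_mm 61.8 j7 1.62
shift tool mm [-0.3 -0.4 -1.5]
turn 0.1
```

View pics/w2.png

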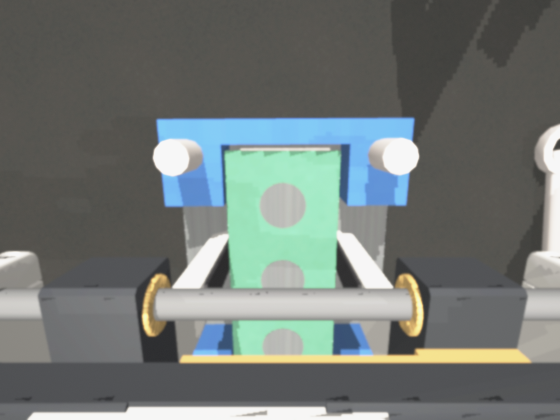

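Request:
drive_tool([
  [1,0,0,-0.01,0],
  [1,0,0,-0.02,0],
  [1,0,0,-0.035,0],
  [1,0,0,-0.045,0],
  [1,0,0,-0.045,0],
  [1,0,0,-0.035,0],
  [1,0,0,0,0],
  [1,0,0,0,0],
])

```text
time_s: 6.1
tool_pos: [0.5098, -0.3438, 0.1998]
orientation: [0.065, 0.998, -0.0, 0.0]
force: [-0.4, -0.3, -3.5]
finger_gap: 0.657
```

```bash
python3 - <<'E'
from h import *
need()
c=grab('wrist'); save(c,'w3.png'); pickle.dump(c,open('w3.pkl','wb'))
t=grab('scene'); save(t,'s3.png')
E
```

```text
t 6.10 pos [ 0.5098 -0.3438  0.1998] psi 172.58 tilt [ 2.e-04 -7.e-04 -1.e+00] F [-0.4 -0.3 -3.5] gap_mm 61.7 j7 1.74
```

View pics/w3.png

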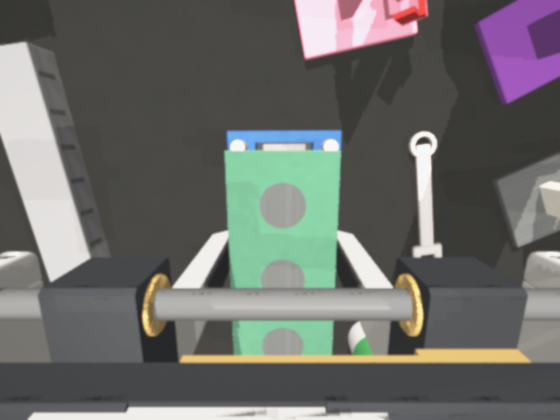

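View pics/s3.png

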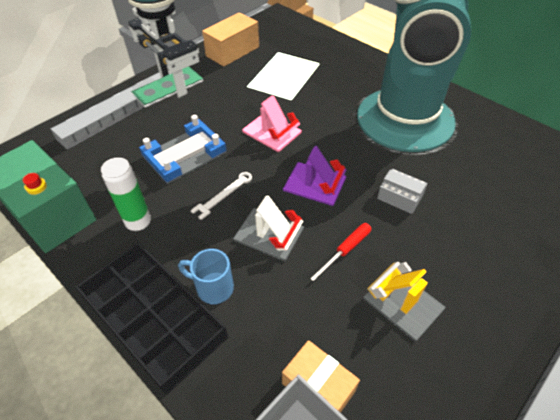

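Request:
drive_tool([
  [1,0.003,0.02,0,0],
  [1,0.007,0.042,0,0],
  [1,0.0072,0.045,0,0],
  [1,0.0072,0.045,0,0],
  [1,0.0072,0.045,0,0],
  [1,0.0072,0.045,0,0],
  [1,0.0072,0.045,0,0],
  [1,0.0072,0.045,0,0],
])

```text
time_s: 7.0
tool_pos: [0.4988, -0.0054, 0.1986]
orientation: [0.064, 0.998, 0.0, -0.001]
force: [1.4, 0.8, -2.9]
finger_gap: 0.655
```

Request:
drive_tool([
  [1,0.0072,0.045,0,0],
  [1,0.0072,0.045,0,0],
  [1,0.0072,0.045,0,0],
  [1,0.0072,0.045,0,0],
  [1,0.0072,0.045,0,0],
  [1,0.0072,0.045,0,0],
  [1,0.006,0.04,0,0],
  [1,0.004,0.028,0,0],
])

```text
time_s: 7.8
tool_pos: [0.4888, 0.3375, 0.1983]
orientation: [0.063, 0.998, -0.0, -0.001]
force: [0.2, -0.2, -2.4]
finger_gap: 0.653
```

Request:
drive_tool([
  [1,0,0,0,-4],
  [1,0,0,0,-8.5],
  [1,0,0,0,-8.5],
  [1,0,0,0,-8.5],
  [1,0,0,0,-8.5],
  [1,0,0,0,-8.5],
  [1,0,0,0,-8.5],
  [1,0,0,0,-8.5],
])

```text
time_s: 8.6
tool_pos: [0.4898, 0.3345, 0.1984]
orientation: [-0.473, 0.881, 0.0, -0.001]
force: [-0.5, -0.5, -2.9]
finger_gap: 0.656
```

Request:
drive_tool([
  [1,0,0,0,-8.5],
  [1,0,0,0,-8.5],
  [1,0,0,0,-8.5],
  [1,0,0,0,-6.2],
  [1,0,0,0,0],
  [1,0,0,0,0],
])

```text
time_s: 9.2
tool_pos: [0.4902, 0.3345, 0.1988]
orientation: [-0.692, 0.722, 0.0, -0.001]
force: [-0.2, -0.4, -3.8]
finger_gap: 0.656
```

```bash
python3 - <<'E'
from h import *
need([0.4912,0.2891,0.16],-92.2)
c=grab('wrist'); save(c,'w4.png'); pickle.dump(c,open('w4.pkl','wb'))
t=grab('top'); save(t,'t4.png'); pickle.dump(t,open('t4.pkl','wb'))
E
```

```text
t 9.20 pos [0.4902 0.3345 0.1988] psi -92.38 tilt [-1.2e-03 -2.0e-04 -1.0e+00] F [-0.2 -0.4 -3.8] gap_mm 61.7 j7 1.94
shift tool mm [45.3 -2.9 38.8]
turn -0.18
```

View pics/w4.png

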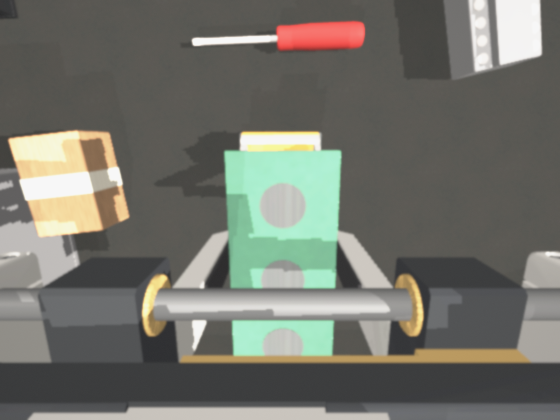

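View pics/t4.png

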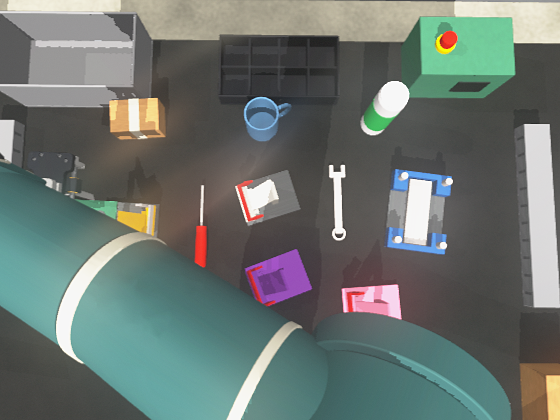

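```bash
python3 - <<'E'
from h import *
c=pickle.load(open('w4.pkl','rb'))
S=np.array([.4925,.3241,0]);a=np.radians(87.8);ex=np.array([np.cos(a),np.sin(a),0]);ey=np.array([-np.sin(a),np.cos(a),0])
def W(x,y,z): return S+ex*x/1e3+ey*y/1e3+np.array([0,0,z/1e3])
for p in [(-52.1,0,45.7),(-52.1,38,45.7),(-52.1,-38,45.7),(-57.1,0,37),(-65,50,8),(-65,-50,8)]: print(p,proj(c,W(*p)).round(1))
im=cv2.cvtColor(c['pixels'][110:170,210:350],cv2.COLOR_RGB2BGR); cv2.imwrite('pics/w4c.png',cv2.resize(im,None,fx=5,fy=5,interpolation=cv2.INTER_CUBIC))
E
```

```text
(-52.1, 0, 45.7) [[279.7 143.4]]
(-52.1, 38, 45.7) [[314.2 143.3]]
(-52.1, -38, 45.7) [[245.3 143.6]]
(-57.1, 0, 37) [[279.8 138.8]]
(-65, 50, 8) [[321.  132.1]]
(-65, -50, 8) [[238.9 132.4]]
```

View pics/w4c.png

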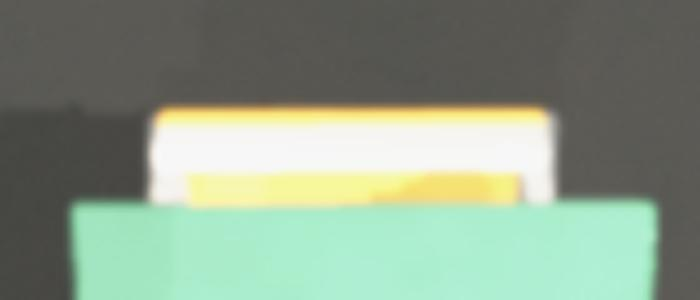

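Request:
drive_tool([
  [1,0.02,-0.001,0,-0.2],
  [1,0.025,-0.0013,0.01,0],
  [1,0,0,0.035,0],
  [1,0,0,0.03,0],
  [1,0,0,0.015,0],
  [1,0,0,0,0],
  [1,0,0,0,0],
])

```text
time_s: 10.0
tool_pos: [0.4917, 0.2901, 0.1105]
orientation: [-0.695, 0.719, 0.0, 0.0]
force: [0.5, -0.0, -2.0]
finger_gap: 0.659
```

```bash
cat >> h.py <<'E'
S=np.array([.4919,.3246,0]);SA=np.radians(87.8)
RS=np.array([.5576,.0029,0]);RA=np.radians(-72.0)
def frame(o,a):
    return o,np.array([[np.cos(a),-np.sin(a),0],[np.sin(a),np.cos(a),0],[0,0,1]])
def tcp_in(o,a):
    o,M=frame(o,a); p=np.array(status.state()['tool_pos']); return (M.T@(p-o)*1000).round(1)
E
python3 - <<'E'
from h import *
need(); print('tcp in stand',tcp_in(S,SA))
E
```

```text
t 10.00 pos [0.4917 0.2901 0.1105] psi -92.01 tilt [ 5.e-04  8.e-04 -1.e+00] F [ 0.5 -0.  -2. ] gap_mm 61.9 j7 1.94
tcp in stand [-34.5  -1.1 110.5]
```

Request:
drive_tool([
  [1,0,0,0.007,0],
  [1,0,0,0.006,0],
  [1,0,0,0.005,0],
  [1,0,0,0.003,0],
  [1,-0.003,0,0.004,0],
  [1,-0.003,0,0.002,0],
  [1,0,0,0,0],
])

```text
time_s: 10.7
tool_pos: [0.4917, 0.2948, 0.0819]
orientation: [-0.694, 0.72, -0.0, -0.001]
force: [0.5, -5.2, 1.9]
finger_gap: 0.654
```

```bash
python3 - <<'E'
from h import *
need(); print('tcp in stand',tcp_in(S,SA))
c=grab('wrist'); save(c,'w5.png'); pickle.dump(c,open('w5.pkl','wb'))
c=grab('scene'); save(c,'s5.png'); pickle.dump(c,open('s5.pkl','wb'))
a=cv2.resize(cv2.imread('pics/s5.png')[210:350,330:470],None,fx=4,fy=4,interpolation=cv2.INTER_CUBIC); cv2.imwrite('pics/s5c.png',a)
E
```

```text
t 10.70 pos [0.4917 0.2948 0.0819] psi -92.03 tilt [-5.0e-04 -1.5e-03 -1.0e+00] F [ 0.5 -5.2  1.9] gap_mm 61.4 j7 1.91
tcp in stand [-29.8  -1.   81.9]
```

View pics/w5.png

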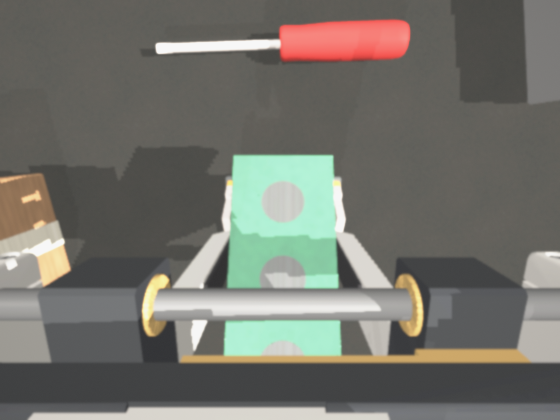

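View pics/s5c.png

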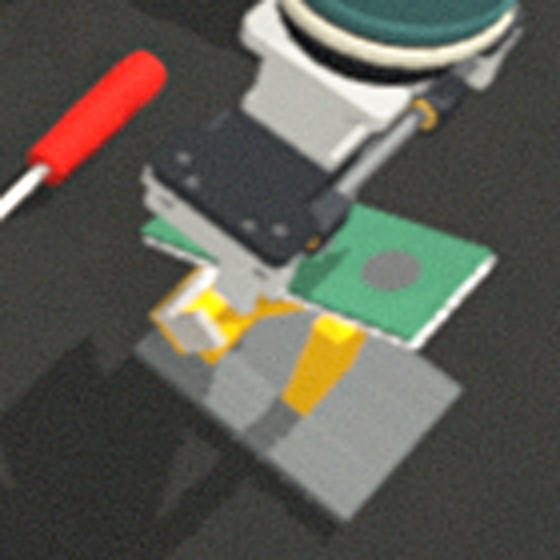

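Request:
drive_tool([
  [1,-0.005,0,0,0],
  [1,-0.004,0,0.001,0],
  [1,-0.004,0,-0.001,0],
  [1,-0.003,0,-0.001,0],
  [1,0,0,0,0],
])

```text
time_s: 11.3
tool_pos: [0.4923, 0.31, 0.0831]
orientation: [-0.694, 0.72, -0.001, -0.001]
force: [-1.2, -11.7, 5.5]
finger_gap: 0.658
```

```bash
cat >> h.py <<'E'
def tilt_from(c,quad,L=0.150,W=0.062):
    # quad px of plate corners: bottom-left,bottom-right (far end), any two edge points -> solvePnP not used; rays + width
    pass
E
python3 - <<'E'
from h import *
need(); print('tcp in stand',tcp_in(S,SA))
c=grab('wrist'); save(c,'w6.png'); pickle.dump(c,open('w6.pkl','wb'))
E
```

```text
t 11.30 pos [0.4923 0.31   0.0831] psi -92.05 tilt [-6.0e-04 -3.1e-03 -1.0e+00] F [ -1.2 -11.7   5.5] gap_mm 61.9 j7 1.89
tcp in stand [-14.6  -1.   83.1]
```

View pics/w6.png

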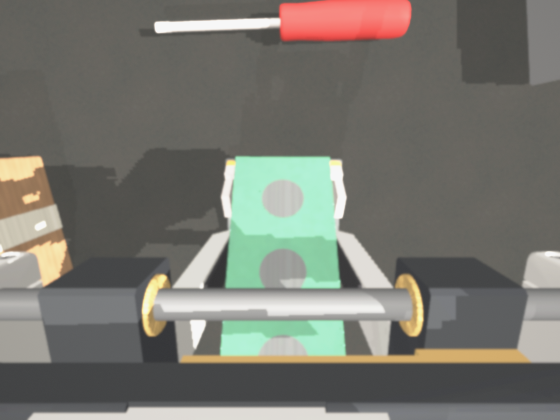

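```bash
cat >> h.py <<'E'
def endpoint(c,ul,ur,v,W=0.062):
    # plate end edge seen in wrist view: depth from its known width -> centre of that edge in world
    Rw,o=pose(c); z=c['fx']*W/abs(ur-ul); u=(ul+ur)/2
    return o+Rw@np.array([(u-c['cx'])/c['fx']*z,(v-c['cy'])/c['fy']*z,z])
E
python3 - <<'E'
from h import *
o,M=frame(S,SA)
for f,(ul,ur,v) in {'w4':(225,339.5,151),'w5':(233.5,333.5,155),'w6':(234,330,157)}.items():
    c=pickle.load(open(f+'.pkl','rb'))
    # refine edges by green mask row
    hsv=cv2.cvtColor(c['pixels'],cv2.COLOR_RGB2HSV); m=cv2.inRange(hsv,(60,60,60),(88,255,255)); m[:140]=0
    rows=[(r,np.where(m[r,200:360])[0]) for r in range(148,170)]
    rows=[(r,w.min()+200,w.max()+200,len(w)) for r,w in rows if len(w)>60]; r0=rows[0]
    e=endpoint(c,rows[1][1]-.5,rows[1][2]+.5,r0[0]-.5); J=np.array(c['state']['tool_pos'])+[0,0,.0165]
    d=M.T@(e-J)*1000; es=M.T@(e-o)*1000
    print(f,r0,'end in stand',es.round(1),'len',np.linalg.norm(d).round(1),'theta',np.degrees(np.arctan2(-d[2],-d[0])).round(1))
E
```

```text
w4 (152, np.int64(224), np.int64(341), 118) end in stand [-50.3   2.4 220.2] len 60.3 theta -4.6
w5 (155, np.int64(234), np.int64(331), 98) end in stand [-87.   -1.   75.5] len 61.6 theta 21.8
w6 (156, np.int64(236), np.int64(321), 70) end in stand [-70.8  -1.3  67.2] len 64.8 theta 29.9
```

```bash
cat >> h.py <<'E'
def spotfit(c,v0=140,v1=285,u0=200,u1=365,nomask=False):
    # corners of the far end + dark spots -> plate pose by solvePnP
    g=cv2.cvtColor(c['pixels'],cv2.COLOR_RGB2HSV); sat=g[...,1].astype(int)
    return g
def pnp(c,obj,img):
    K=np.array([[c['fx'],0,c['cx']],[0,c['fy'],c['cy']],[0,0,1]])
    ok,rv,tv=cv2.solvePnP(np.array(obj,float),np.array(img,float),K,None,flags=cv2.SOLVEPNP_ITERATIVE)
    Rw,o=pose(c); Rm=cv2.Rodrigues(rv)[0]; pr=cv2.projectPoints(np.array(obj,float),rv,tv,K,None)[0][:,0]
    return Rw@Rm, o+Rw@tv.ravel(), np.abs(pr-np.array(img)).max()
E
python3 - <<'E'
from h import *
for f in ['w4','w5','w6']:
    im=cv2.imread('pics/%s.png'%f)[145:290,215:355]; cv2.imwrite('pics/%sc.png'%f,cv2.resize(im,None,fx=4,fy=4,interpolation=cv2.INTER_CUBIC))
a=np.hstack([cv2.resize(cv2.imread('pics/%s.png'%f)[145:290,220:350],None,fx=3,fy=3,interpolation=cv2.INTER_CUBIC) for f in ['w4','w6']]); print(a.shape); cv2.imwrite('pics/w46.png',a)
E
```

```text
(435, 780, 3)
```

View pics/w46.png

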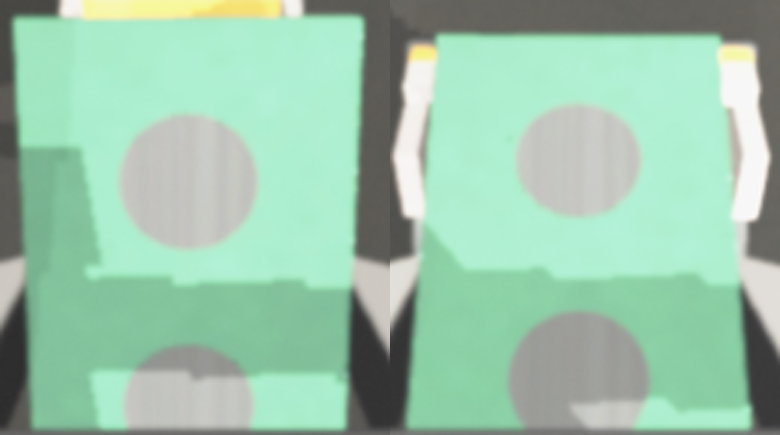

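```bash
python3 - <<'E'
from h import *
o,M=frame(S,SA)
def px(u,v): return (220+(u+.5)/3-.5,145+(v+.5)/3-.5)
def run(f,img,a):
    c=pickle.load(open(f+'.pkl','rb'))
    obj=[(0,-.031,0),(0,.031,0),(.03,0,0),(.075,0,0)][:len(img)]
    Rm,t,e=pnp(c,obj,[px(*q) for q in img])
    d=M.T@Rm[:,0]; n=M.T@Rm[:,2]; P=M.T@(t-o)*1000; J=M.T@(np.array(c['state']['tool_pos'])-o)*1000+[0,0,16.5]
    print(f,'err px %.2f'%e,'dir',d.round(3),'theta %.1f'%np.degrees(np.arctan2(d[2],d[0])),'end(green edge)',P.round(1),'J',J.round(1),'along',((J-P)@d).round(1),'off',np.linalg.norm((J-P)-((J-P)@d)*d).round(1))
run('w4',[(12,17),(364,17),(188,181),(189,405)],60)
run('w6',[(47,35),(330,35),(188,160),(189,380)],60)
E
```

```text
w4 err px 0.37 dir [ 1.    -0.002 -0.013] theta -0.7 end(green edge) [-50.9   2.3 218.9] J [  9.8   2.  215.3] along 60.8 off 2.8
w6 err px 0.17 dir [0.819 0.003 0.574] theta 35.1 end(green edge) [-70.2  -1.   66. ] J [-14.6  -1.   99.6] along 64.8 off 4.5
```

```bash
python3 - <<'E'
from h import *
o,M=frame(S,SA)
t=pickle.load(open('top0.pkl','rb'));s=pickle.load(open('scene0.pkl','rb'))
# zoom on stand back top in both
a=cv2.resize(cv2.cvtColor(t['pixels'][200:240,98:150],cv2.COLOR_RGB2BGR),None,fx=8,fy=8,interpolation=cv2.INTER_CUBIC)
b=cv2.resize(cv2.cvtColor(s['pixels'][255:310,385:430],cv2.COLOR_RGB2BGR),None,fx=8,fy=8,interpolation=cv2.INTER_CUBIC)
h=max(a.shape[0],b.shape[0]); A=np.zeros((h,a.shape[1]+b.shape[1]+5,3),np.uint8); A[:a.shape[0],:a.shape[1]]=a; A[:b.shape[0],a.shape[1]+5:]=b
cv2.imwrite('pics/bt.png',A); print(A.shape)
for p in [(2.5,22,112.3),(2.5,-22,112.3)]:
    w=o+M@(np.array(p)/1000); print(p,'top',proj(t,w).round(1),'scene',proj(s,w).round(1))
E
```

```text
(440, 781, 3)
(2.5, 22, 112.3) top [[109.2 230.9]] scene [[424.1 268.7]]
(2.5, -22, 112.3) top [[111.  209.7]] scene [[410.1 283.2]]
```

View pics/bt.png

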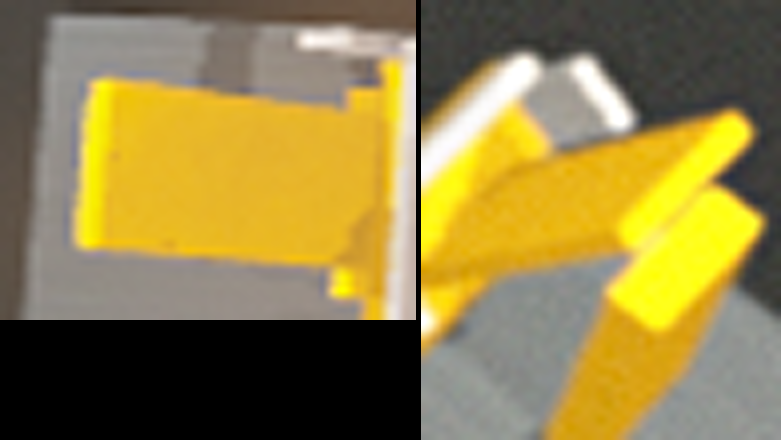

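View pics/w5c.png

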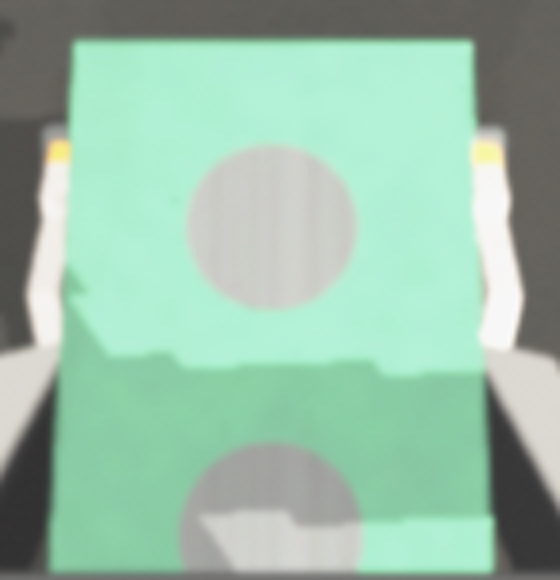

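```bash
python3 - <<'E'
from h import *
o,M=frame(S,SA)
def px(u,v,k,ox): return (ox+(u+.5)/k-.5,145+(v+.5)/k-.5)
def run(f,img,k,ox):
    c=pickle.load(open(f+'.pkl','rb'))
    obj=[(0,-.031,0),(0,.031,0),(.03,0,0),(.075,0,0)]
    Rm,t,e=pnp(c,obj,[px(*q,k,ox) for q in img])
    d=M.T@Rm[:,0]; P=M.T@(t-o)*1000; J=M.T@(np.array(c['state']['tool_pos'])-o)*1000+[0,0,16.5]
    th=np.arctan2(d[2],d[0]); n=np.array([np.sin(th),-np.cos(th)]); P2=P[[0,2]]; 
    C=np.array([2.5,112.3]); g=(C-P2)@n
    print(f,'err %.2f'%e,'theta %.1f'%np.degrees(th),'end',P.round(1),'along',((J-P)@d).round(1),'C depth below green face',g.round(1))
run('w5',[(73,40),(474,40),(272,227),(271,529)],4,215)
run('w6',[(47,35),(330,35),(188,160),(189,380)],3,220)
E
```

```text
w5 err 0.51 theta 20.8 end [-87.1  -0.8  74.2] along 62.2 C depth below green face -3.8
w6 err 0.17 theta 35.1 end [-70.2  -1.   66. ] along 64.8 C depth below green face 3.9
```

```bash
python3 - <<'E'
from h import *
c=grab('scene'); save(c,'s6.png'); pickle.dump(c,open('s6.pkl','wb'))
a=cv2.resize(cv2.imread('pics/s6.png')[225:325,370:480],None,fx=6,fy=6,interpolation=cv2.INTER_CUBIC); cv2.imwrite('pics/s6c.png',a)
need()
E
```

```text
t 11.40 pos [0.4923 0.31   0.0831] psi -92.05 tilt [-6.0e-04 -2.8e-03 -1.0e+00] F [ -0.4 -12.2   4.8] gap_mm 61.7 j7 1.89
```

View pics/s6c.png

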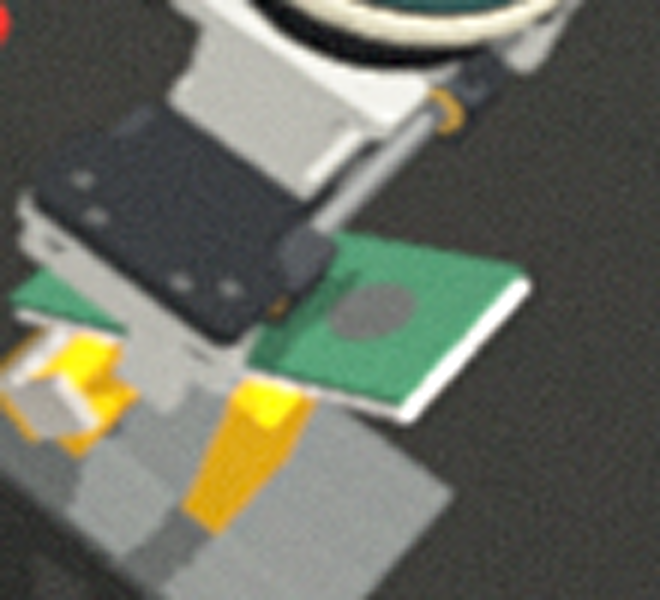

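```bash
python3 - <<'E'
from h import *
o,M=frame(S,SA)
def onY(c,u,v,y):
    p,d=ray(c,u,v); p=M.T@(p-o)*1000; d=M.T@d; return p+d*(y-p[1])/d[1]
def px(u,v,k,ox,oy): return (ox+(u+.5)/k-.5,oy+(v+.5)/k-.5)
for f,k,ox,oy,pts in [('s5',4,330,210,[(413,335),(493,255),(143,232)]),('s6',6,370,225,[(400,403),(520,268),(12,298)])]:
    c=pickle.load(open(f+'.pkl','rb')); ys=[-32,30,-32]
    Q=[onY(c,*px(*p,k,ox,oy),y) for p,y in zip(pts,ys)]
    print(f,[q.round(1) for q in Q]); d=Q[0]-Q[2]; print('len',np.linalg.norm(d).round(1),'theta',np.degrees(np.arctan2(d[2],d[0])).round(1))
    th=np.arctan2(d[2],d[0]); n=np.array([np.sin(th),-np.cos(th)]); print('C depth',((np.array([2.5,112.3])-Q[2][[0,2]])@n).round(1))
E
```

```text
s5 [array([ 47.3, -32. , 146.4]), array([ 48.8,  30. , 141.2]), array([-86.2, -32. ,  74.4])]
len 151.7 theta 28.3
C depth 8.7
s6 [array([ 50.8, -32. , 156.7]), array([ 50.3,  30. , 156.8]), array([-69.8, -32. ,  69. ])]
len 149.1 theta 36.0
C depth 7.5
```

Request:
drive_tool([
  [1,0,0,-0.02,0],
  [1,0,0,-0.025,0],
  [1,0,0,-0.02,4],
  [1,0,0,0,8.5],
  [1,0,0,0,8.5],
  [1,0,0,0,8.5],
  [1,0,0,0,8.5],
  [1,0,0,0,8.5],
])

```text
time_s: 12.2
tool_pos: [0.492, 0.3119, 0.1492]
orientation: [-0.352, 0.936, 0.0, 0.0]
force: [-0.0, -0.1, -2.6]
finger_gap: 0.655
```

Request:
drive_tool([
  [1,0,0,0,8.5],
  [1,0,0,0,8.5],
  [1,0,0,0,8.5],
  [1,0,0,0,8.5],
  [1,0,0,0,8.5],
  [1,0,0,0,1.2],
  [1,0.03,0.01,0,0],
  [1,0.03,0.01,0,0],
])

```text
time_s: 13.0
tool_pos: [0.4323, 0.3341, 0.1486]
orientation: [0.018, 1.0, 0.0, -0.0]
force: [0.4, 0.3, -2.8]
finger_gap: 0.656
```

Request:
drive_tool([
  [1,0.026,0.003,0,0],
  [1,0,0,0,0],
  [1,0,0,0,0],
])

```text
time_s: 13.3
tool_pos: [0.4072, 0.338, 0.1489]
orientation: [0.017, 1.0, 0.0, 0.0]
force: [0.5, -0.2, -2.4]
finger_gap: 0.656
```

```bash
python3 - <<'E'
from h import *
need(None,177.8); print('tcp in stand',tcp_in(S,SA))
c=grab('scene'); save(c,'s7.png'); pickle.dump(c,open('s7.pkl','wb'))
a=cv2.resize(cv2.imread('pics/s7.png')[200:340,340:500],None,fx=4,fy=4,interpolation=cv2.INTER_CUBIC); cv2.imwrite('pics/s7c.png',a)
c=grab('wrist'); save(c,'w7.png'); pickle.dump(c,open('w7.pkl','wb'))
E
```

```text
t 13.30 pos [0.4072 0.338  0.1489] psi 178.02 tilt [ 5.e-04  2.e-04 -1.e+00] F [ 0.5 -0.2 -2.4] gap_mm 61.6 j7 0.45
turn 0.22
tcp in stand [ 10.1  85.2 148.9]
```

View pics/s7c.png

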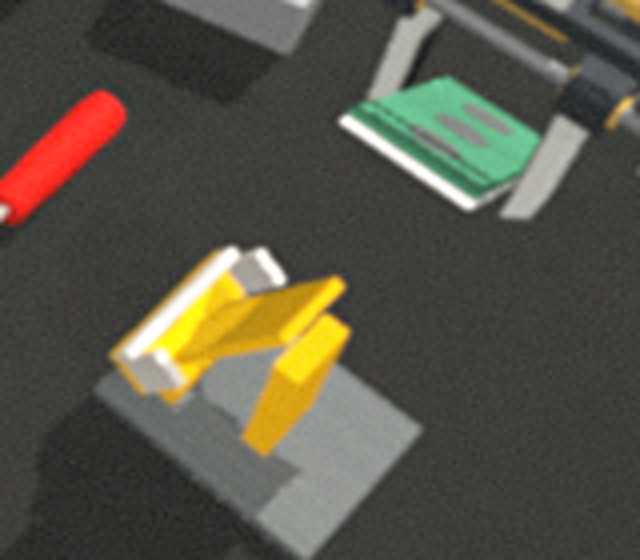

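View pics/w7.png

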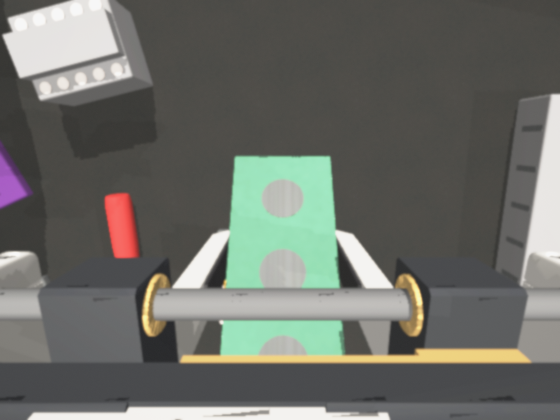

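Request:
drive_tool([
  [1,-0.005,0.006,0.02,0],
  [1,0,0,0.035,0],
  [1,0,0,0.022,0],
  [1,0,0,0.009,0],
  [1,-0.004,0,0.002,0],
  [1,-0.004,0,0.001,0],
  [1,-0.004,0,-0.001,0],
  [1,0,0,0,0],
])

```text
time_s: 14.2
tool_pos: [0.4257, 0.3433, 0.0615]
orientation: [0.02, 1.0, 0.001, 0.001]
force: [0.6, 0.1, -1.9]
finger_gap: 0.657
```

```bash
python3 - <<'E'
from h import *
need(None,177.8); print('tcp in stand',tcp_in(S,SA))
E
```

```text
t 14.20 pos [0.4257 0.3433 0.0615] psi 177.75 tilt [ 0.0014  0.001  -1.    ] F [ 0.6  0.1 -1.9] gap_mm 61.7 j7 0.36
turn -0.05
tcp in stand [16.1 66.9 61.5]
```

Request:
drive_tool([
  [1,-0.001,0,0.004,0],
  [1,-0.001,0,0.004,0],
  [1,-0.004,0,0.001,0],
  [1,-0.003,0,0.001,0],
  [1,0,0,0,0],
])

```text
time_s: 14.7
tool_pos: [0.4329, 0.3425, 0.0499]
orientation: [0.019, 1.0, -0.0, -0.001]
force: [-4.4, 1.0, -0.3]
finger_gap: 0.66
```

```bash
python3 - <<'E'
from h import *
need(None,177.8); print('tcp in stand',tcp_in(S,SA))
c=grab('scene'); save(c,'s8.png'); pickle.dump(c,open('s8.pkl','wb'))
a=cv2.resize(cv2.imread('pics/s8.png')[230:330,370:480],None,fx=6,fy=6,interpolation=cv2.INTER_CUBIC); cv2.imwrite('pics/s8c.png',a)
E
```

```text
t 14.70 pos [0.4329 0.3425 0.0499] psi 177.81 tilt [-1.5e-03 -4.0e-04 -1.0e+00] F [-4.4  1.  -0.3] gap_mm 62.0 j7 0.36
turn 0.01
tcp in stand [15.7 59.6 49.9]
```

View pics/s8c.png

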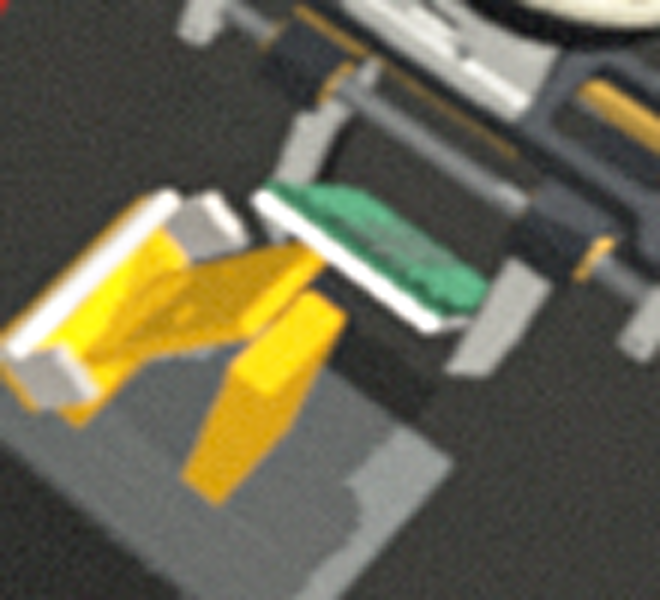

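Request:
drive_tool([
  [1,-0.004,0,0,0],
  [1,-0.003,0,0,0],
  [1,0,0,0,0],
])

```text
time_s: 15.05
tool_pos: [0.44, 0.3424, 0.0502]
orientation: [0.019, 1.0, -0.0, -0.0]
force: [-6.1, 0.5, 1.2]
finger_gap: 0.659
```

```bash
python3 - <<'E'
from h import *
need(None,177.8); print('tcp in stand',tcp_in(S,SA))
c=grab('scene'); save(c,'s9.png'); pickle.dump(c,open('s9.pkl','wb'))
a=cv2.resize(cv2.imread('pics/s9.png')[240:310,390:480],None,fx=8,fy=8,interpolation=cv2.INTER_CUBIC); cv2.imwrite('pics/s9c.png',a)
c=grab('wrist'); save(c,'w9.png'); pickle.dump(c,open('w9.pkl','wb'))
E
```

```text
t 15.05 pos [0.44   0.3424 0.0502] psi 177.81 tilt [-1.e-03 -2.e-04 -1.e+00] F [-6.1  0.5  1.2] gap_mm 61.9 j7 0.37
turn 0.01
tcp in stand [15.8 52.5 50.2]
```

View pics/s9c.png

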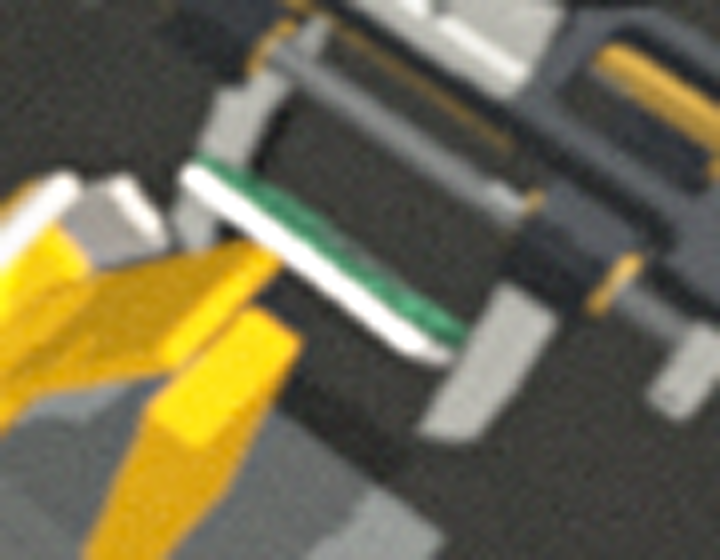

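View pics/w9.png

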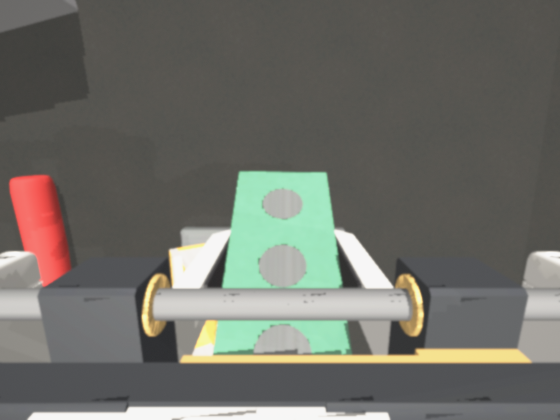

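```bash
python3 - <<'E'
from h import *
o,M=frame(S,SA)
def onX(c,u,v,x):
    p,d=ray(c,u,v); p=M.T@(p-o)*1000; d=M.T@d; return p+d*(x-p[0])/d[0]
def px(u,v,k,ox,oy): return (ox+(u+.5)/k-.5,oy+(v+.5)/k-.5)
c=pickle.load(open('s9.pkl','rb')); T=np.array([15.8,52.5,50.2])
for (u,v),x in [((205,158),-15.2),((462,332),46.8),((182,172),-15.2),((432,352),46.8)]:
    q=onX(c,*px(u,v,8,390,240),x); print(q.round(1))
# predicted top-end green edge for theta
for th in (45,48,51,54,57):
    t=np.radians(th); Jc=np.array([54.7,69.7]); e=Jc+87.4*np.array([-np.cos(t),np.sin(t)]); g=e+4*np.array([np.sin(t),np.cos(t)]); print(th,'green edge y,z',g.round(1),'bare',(e-4*np.array([np.sin(t),np.cos(t)])).round(1))
c=pickle.load(open('w9.pkl','rb'))
Rm,t,e=pnp(c,[(0,-.031,0),(0,.031,0),(.03,0,0),(.075,0,0)],[(237.5,171),(327.5,172),(282.5,204),(283,265.5)])
d=M.T@Rm[:,0]; P=M.T@(t-o)*1000; print('pnp',e,np.degrees(np.arctan2(d[2],-d[1])).round(1),P.round(1))
E
```

```text
[-15.2   8.3 139.4]
[ 46.8  31.2 110.5]
[-15.2  -3.  145.9]
[ 46.8  11.5 125.5]
45 green edge y,z [ -4.3 134.3] bare [ -9.9 128.7]
48 green edge y,z [ -0.8 137.3] bare [ -6.8 132. ]
51 green edge y,z [  2.8 140.1] bare [ -3.4 135.1]
54 green edge y,z [  6.6 142.8] bare [1.000e-01 1.381e+02]
57 green edge y,z [ 10.5 145.2] bare [  3.7 140.8]
pnp 0.8942648430397071 55.8 [15.2 96.4 25.2]
```

Request:
drive_tool([
  [1,-0.003,0,0,0],
  [1,-0.003,0,0,0],
  [1,0,0,0,0],
])

```text
time_s: 15.45
tool_pos: [0.4458, 0.3422, 0.0502]
orientation: [0.019, 1.0, -0.0, -0.001]
force: [-7.0, 0.8, 0.4]
finger_gap: 0.657
```

```bash
python3 - <<'E'
from h import *
need(None,177.8); print('tcp in stand',tcp_in(S,SA))
c=grab('wrist'); save(c,'w10.png'); pickle.dump(c,open('w10.pkl','wb'))
a=cv2.resize(cv2.imread('pics/w10.png')[160:285,215:350],None,fx=4,fy=4,interpolation=cv2.INTER_CUBIC); cv2.imwrite('pics/w10c.png',a)
E
```

```text
t 15.45 pos [0.4458 0.3422 0.0502] psi 177.81 tilt [-1.3e-03 -3.0e-04 -1.0e+00] F [-7.   0.8  0.4] gap_mm 61.8 j7 0.38
turn 0.01
tcp in stand [15.8 46.8 50.2]
```

View pics/w10c.png

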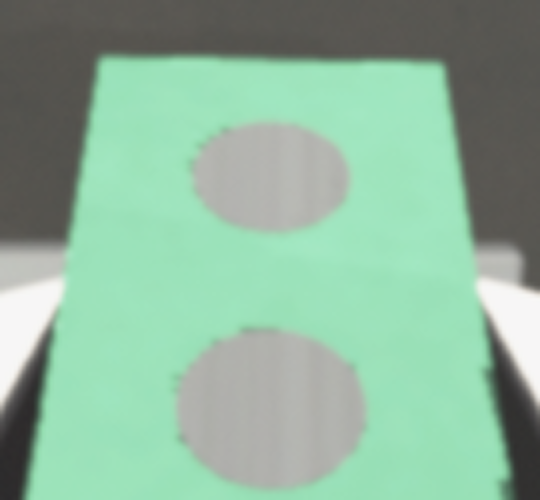

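```bash
python3 - <<'E'
from h import *
o,M=frame(S,SA)
def px(u,v,k,ox,oy): return (ox+(u+.5)/k-.5,oy+(v+.5)/k-.5)
c=pickle.load(open('w10.pkl','rb'))
img=[px(*q,4,215,160) for q in [(98,56),(445,63),(271,177),(272,408)]]
Rm,t,e=pnp(c,[(0,-.031,0),(0,.031,0),(.03,0,0),(.075,0,0)],img)
T=np.array(c['state']['tool_pos']); Mt=R.from_quat(c['state']['orientation']).as_matrix()
d=Mt.T@Rm[:,0]; P=Mt.T@(t-T)*1000
print('err %.2f'%e,'theta %.1f'%np.degrees(np.arctan2(-d[2],-d[0])),'dir tool',d.round(3),'green end edge in tool',P.round(1),'width dir',(Mt.T@Rm[:,1]).round(3))
# alternative: ray of end edge with circle about Jc
Rw,oc=pose(c)
for th in (50,53,56,59,62):
    a=np.radians(th)
    for L in (62.,):
        Jc=np.array([2.2,0,-19.5]); 
        def pt(p,y): # p from bottom
            s=L-p; return Jc+np.array([s*np.cos(a),y,s*np.sin(a)])+4*np.array([np.sin(a),0,-np.cos(a)])
        W=[T+Mt@(pt(p,y)/1000) for p,y in [(0,31),(0,-31),(30,0),(75,0)]]
        print(th,proj(c,W).round(1).tolist())
print(np.round(img,1).tolist())
E
```

```text
err 0.34 theta 58.6 dir tool [-0.521 -0.001 -0.854] green end edge in tool [41.1 -0.6 31.6] width dir [-0.022  1.     0.013]
50 [[328.2, 169.9], [238.6, 169.9], [283.5, 204.2], [283.7, 270.4]]
53 [[327.6, 173.0], [239.1, 173.0], [283.5, 205.7], [283.7, 269.5]]
56 [[327.0, 176.2], [239.7, 176.3], [283.5, 207.2], [283.7, 268.5]]
59 [[326.5, 179.6], [240.2, 179.6], [283.4, 208.7], [283.7, 267.5]]
62 [[326.0, 183.0], [240.6, 183.0], [283.4, 210.4], [283.7, 266.4]]
[[239.1, 173.6], [325.9, 175.4], [282.4, 203.9], [282.6, 261.6]]
```

Request:
drive_tool([
  [1,0,0,-0.015,0],
  [1,0,0,-0.035,0],
  [1,0,0,-0.04,0],
  [1,0,0,-0.016,-4],
  [1,0,0,0,-8.5],
  [1,0,0,0,-8.5],
  [1,0,0,0,-8.5],
  [1,0,0,0,-8.5],
])

```text
time_s: 16.3
tool_pos: [0.4469, 0.3419, 0.1574]
orientation: [-0.31, 0.951, -0.0, 0.001]
force: [0.3, -0.3, -2.3]
finger_gap: 0.656
```

Request:
drive_tool([
  [1,0,0,0,-8.5],
  [1,0,0,0,-8.5],
  [1,0,0,0,-8.5],
  [1,0,0,0,-8.5],
  [1,0,0,0,-8.5],
  [1,0,0,0,-8.5],
  [1,0,0,0,-1.0],
  [1,0.004,-0.02,0,0],
])

```text
time_s: 17.1
tool_pos: [0.465, 0.3381, 0.1573]
orientation: [-0.693, 0.721, -0.0, 0.0]
force: [0.3, 0.1, -3.4]
finger_gap: 0.657
```

Request:
drive_tool([
  [1,0.005,-0.027,0,0],
  [1,0,0,0,0],
  [1,0,0,0,0],
])

```text
time_s: 17.4
tool_pos: [0.4933, 0.3311, 0.1567]
orientation: [-0.692, 0.722, 0.0, 0.0]
force: [-0.2, -0.6, -3.2]
finger_gap: 0.654
```

```bash
python3 - <<'E'
from h import *
need(None,-92.2); print('tcp in stand',tcp_in(S,SA))
c=grab('wrist'); save(c,'w11.png'); pickle.dump(c,open('w11.pkl','wb'))
E
```

```text
t 17.40 pos [0.4933 0.3311 0.1567] psi -92.43 tilt [-0.e+00  1.e-04 -1.e+00] F [-0.2 -0.6 -3.2] gap_mm 61.4 j7 1.92
turn -0.23
tcp in stand [  6.6  -1.2 156.7]
```

View pics/w11.png

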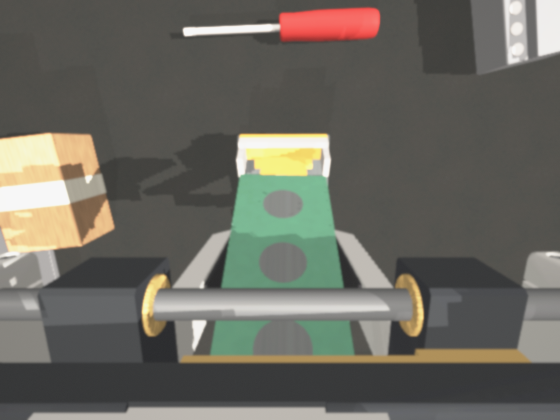

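Request:
drive_tool([
  [1,0,0,0.03,-0.2],
  [1,0,0,0.02,0],
  [1,0,0,0.005,0],
  [1,0.003,0,0.005,0],
  [1,0.003,0,0.005,0],
  [1,0.003,0,0.005,0],
  [1,0,0,0,0],
])

```text
time_s: 18.15
tool_pos: [0.4927, 0.3217, 0.086]
orientation: [-0.694, 0.72, 0.0, -0.0]
force: [0.9, -1.0, -3.0]
finger_gap: 0.654
```

```bash
python3 - <<'E'
from h import *
need(None,-92.2); print('tcp in stand',tcp_in(S,SA))
c=grab('wrist'); save(c,'w12.png'); pickle.dump(c,open('w12.pkl','wb'))
a=cv2.resize(cv2.imread('pics/w12.png')[130:285,200:365],None,fx=4,fy=4,interpolation=cv2.INTER_CUBIC); cv2.imwrite('pics/w12c.png',a)
E
```

```text
t 18.15 pos [0.4927 0.3217 0.086 ] psi -92.04 tilt [-4.e-04 -4.e-04 -1.e+00] F [ 0.9 -1.  -3. ] gap_mm 61.5 j7 1.88
turn 0.16
tcp in stand [-2.8 -0.9 86. ]
```

View pics/w12c.png

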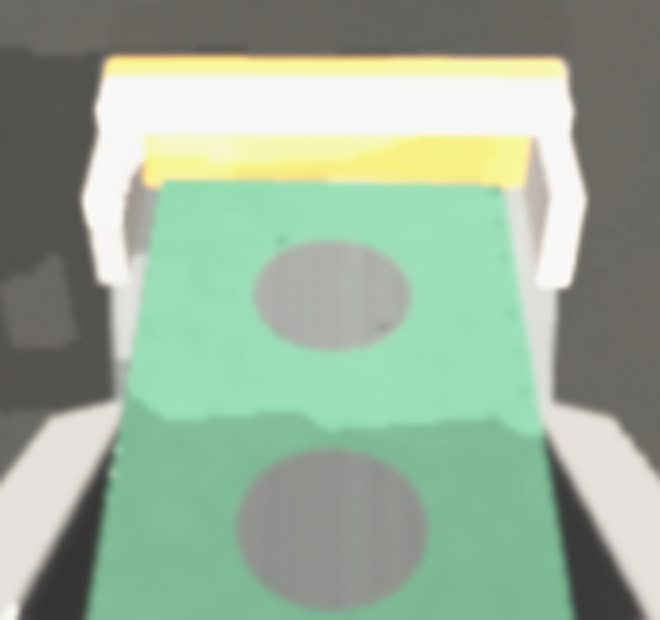

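Request:
drive_tool([
  [1,0.002,0,0.004,0],
  [1,0.002,0,0.004,0],
  [1,0.002,0,0.003,0],
  [1,0,0,0,0],
])

```text
time_s: 18.6
tool_pos: [0.4931, 0.3155, 0.0757]
orientation: [-0.694, 0.72, -0.001, -0.0]
force: [0.4, -7.8, 2.3]
finger_gap: 0.655
```

```bash
python3 - <<'E'
from h import *
need(None,-92.2); print('tcp in stand',tcp_in(S,SA))
c=grab('wrist'); save(c,'w13.png'); pickle.dump(c,open('w13.pkl','wb'))
a=cv2.resize(cv2.imread('pics/w13.png')[130:285,200:365],None,fx=4,fy=4,interpolation=cv2.INTER_CUBIC); cv2.imwrite('pics/w13c.png',a)
E
```

```text
t 18.60 pos [0.4931 0.3155 0.0757] psi -92.06 tilt [ 7.0e-04 -1.2e-03 -1.0e+00] F [ 0.4 -7.8  2.3] gap_mm 61.6 j7 1.88
turn 0.14
tcp in stand [-9.  -1.5 75.7]
```

View pics/w13c.png

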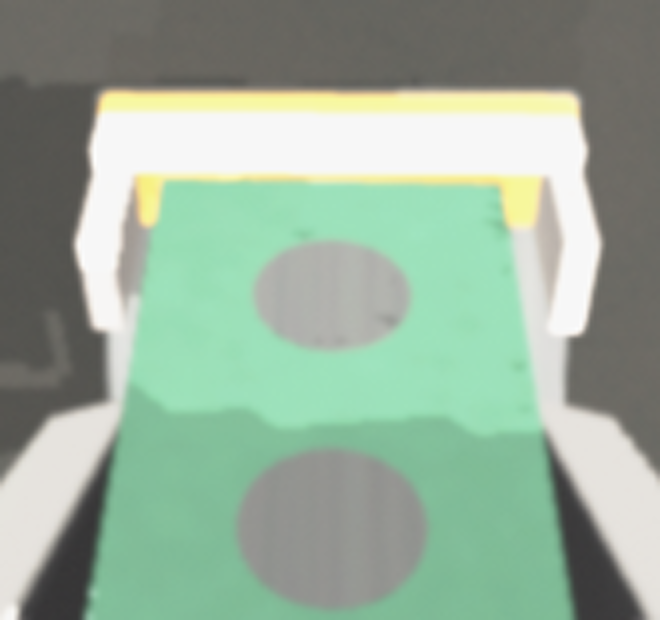

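Request:
drive_tool([
  [1,0.0015,0,0.002,0],
  [1,0.0015,0,0.002,0],
  [1,0,0,0,0],
])

```text
time_s: 18.95
tool_pos: [0.4928, 0.313, 0.0717]
orientation: [-0.694, 0.72, -0.0, 0.0]
force: [1.5, -5.4, 0.6]
finger_gap: 0.656
```

```bash
python3 - <<'E'
from h import *
need(None,-92.2); print('tcp in stand',tcp_in(S,SA))
c=grab('wrist'); save(c,'w14.png'); pickle.dump(c,open('w14.pkl','wb'))
a=cv2.resize(cv2.imread('pics/w14.png')[130:285,200:365],None,fx=4,fy=4,interpolation=cv2.INTER_CUBIC); cv2.imwrite('pics/w14c.png',a)
E
```

```text
t 18.95 pos [0.4928 0.313  0.0717] psi -92.03 tilt [ 5.e-04 -4.e-04 -1.e+00] F [ 1.5 -5.4  0.6] gap_mm 61.7 j7 1.88
turn 0.17
tcp in stand [-11.6  -1.3  71.7]
```

View pics/w14c.png

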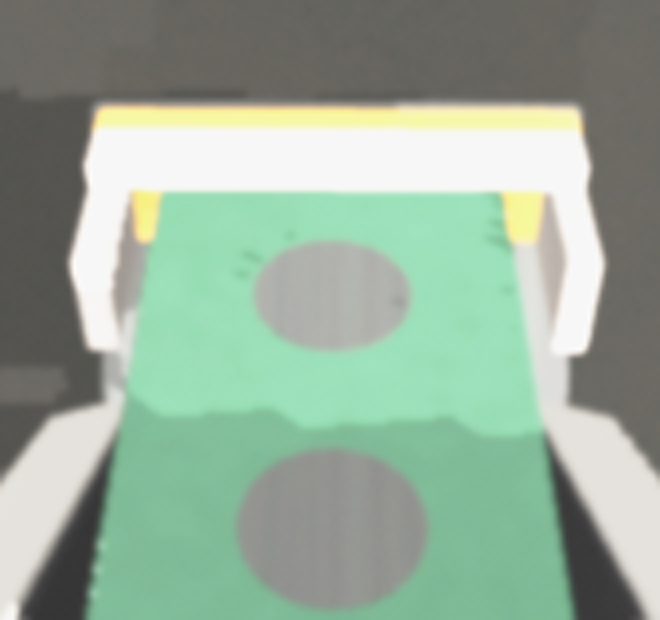

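Request:
drive_tool([
  [-1,0,0,0,0],
  [-1,0,0,0,0],
  [-1,0,0,0,0],
  [-1,0,0,0,0],
  [-1,0,0,0,0],
  [-1,0,0,0,0],
])

```text
time_s: 19.6
tool_pos: [0.4924, 0.3135, 0.0715]
orientation: [-0.695, 0.719, 0.0, 0.0]
force: [0.4, 1.0, 0.2]
finger_gap: 1.003
```

```bash
python3 - <<'E'
from h import *
need(None,-92.2); print('tcp in stand',tcp_in(S,SA))
c=grab('wrist'); save(c,'w15.png'); pickle.dump(c,open('w15.pkl','wb'))
E
```

```text
t 19.60 pos [0.4924 0.3135 0.0715] psi -92.00 tilt [-1.e-04  2.e-04 -1.e+00] F [0.4 1.  0.2] gap_mm 94.3 j7 1.88
turn 0.2
tcp in stand [-11.1  -0.9  71.5]
```

View pics/w15.png

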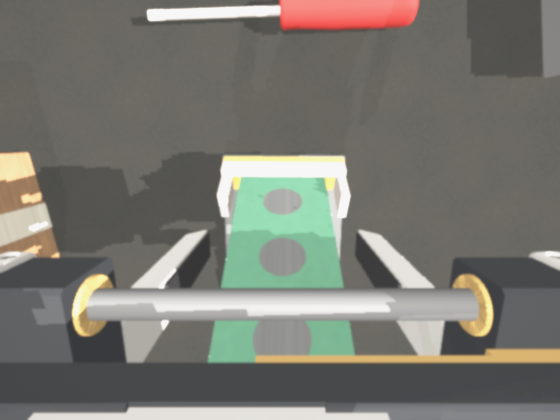

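Request:
drive_tool([
  [-1,0,0,-0.02,0],
  [-1,0,0,-0.04,0],
  [-1,0,0,-0.045,0],
  [-1,0,0,-0.025,4],
  [-1,0,0,0,8.5],
  [-1,0,0,0,8.5],
  [-1,0,0,0,8.5],
  [-1,0,0,0,8.5],
])

```text
time_s: 20.45
tool_pos: [0.4922, 0.3137, 0.2031]
orientation: [-0.42, 0.908, 0.0, 0.0]
force: [0.6, -0.6, -0.3]
finger_gap: 1.001
```

Request:
drive_tool([
  [-1,0,0,0,8.5],
  [-1,0,0,0,8.5],
  [-1,0,0,0,8.5],
  [-1,0,0,0,8.5],
  [-1,0,0,0,8.5],
  [-1,0,0,0,8.5],
  [-1,0,0.021,0,1.2],
  [-1,0,0,0,0],
])

```text
time_s: 21.25
tool_pos: [0.4919, 0.3369, 0.2031]
orientation: [0.018, 1.0, 0.001, 0.0]
force: [-0.7, 0.2, 0.2]
finger_gap: 0.999
```

```bash
python3 - <<'E'
from h import *
need(None,177.8); print('tcp in stand',tcp_in(S,SA))
c=grab('wrist'); save(c,'w16.png'); pickle.dump(c,open('w16.pkl','wb'))
c=grab('scene'); save(c,'s16.png'); pickle.dump(c,open('s16.pkl','wb'))
a=cv2.resize(cv2.imread('pics/s16.png')[200:340,350:490],None,fx=4,fy=4,interpolation=cv2.INTER_CUBIC); cv2.imwrite('pics/s16c.png',a)
E
```

```text
t 21.25 pos [0.4919 0.3369 0.2031] psi 177.91 tilt [ 6.0e-04  2.1e-03 -1.0e+00] F [-0.7  0.2  0.2] gap_mm 93.9 j7 0.56
turn 0.11
tcp in stand [ 12.3   0.5 203.1]
```

View pics/w16.png

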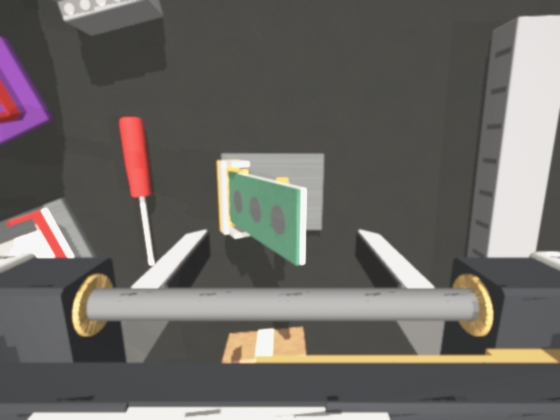

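View pics/s16c.png

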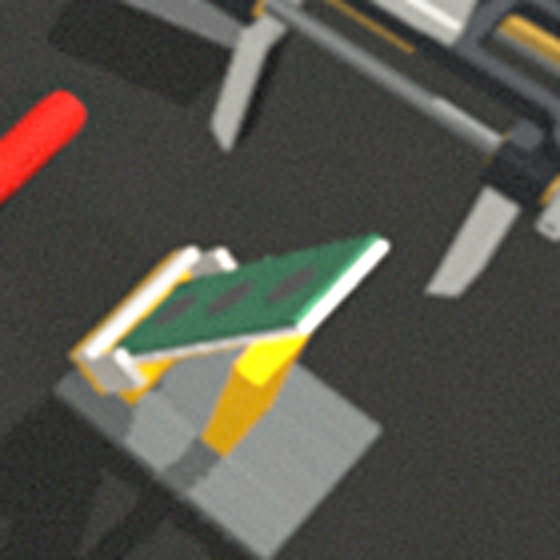

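```bash
python3 - <<'E'
from h import *
o,M=frame(S,SA)
c=pickle.load(open('w16.pkl','rb'))
a=cv2.resize(cv2.imread('pics/w16.png')[140:270,205:335],None,fx=4,fy=4,interpolation=cv2.INTER_CUBIC); cv2.imwrite('pics/w16c.png',a)
P=onplane(c,[(299,187),(303,261)],0.164); print((M.T@(P-o).T).T.round(4)*1000)
for z in (.160,.164):
    P=onplane(c,[(305,188),(306,260)],z); print(((M.T@(P-o).T).T*1000).round(1))
E
```

```text
[[ 24.1  31.4 164. ]
 [ 28.1 -28.  164. ]]
[[ 28.9  30.  160. ]
 [ 30.8 -28.8 160. ]]
[[ 28.6  30.7 164. ]
 [ 30.5 -27.1 164. ]]
```

View pics/w16c.png

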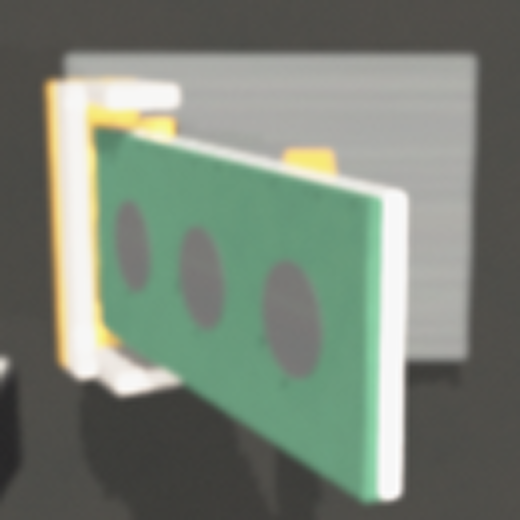

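Request:
drive_tool([
  [-1,0,0,0.03,0],
  [-1,0,0,0.03,0],
  [-1,0,0,0.015,0],
  [-1,0,-0.012,0,0],
  [-1,0,-0.012,0,0],
  [-1,0,0,0,0],
])

```text
time_s: 21.95
tool_pos: [0.4929, 0.3084, 0.1278]
orientation: [0.02, 1.0, -0.0, 0.001]
force: [0.2, -0.6, -0.7]
finger_gap: 1.0
```

Request:
drive_tool([
  [-1,0,-0.005,0,0],
  [-1,0,-0.005,0,0],
  [-1,0,-0.006,0,0],
  [-1,0,-0.006,0,0],
  [-1,0,-0.006,0,0],
  [-1,0,-0.005,0,0],
  [-1,0,0,0,0],
])

```text
time_s: 22.65
tool_pos: [0.4907, 0.2765, 0.1264]
orientation: [0.02, 1.0, -0.0, -0.0]
force: [0.1, 0.5, -0.6]
finger_gap: 1.0
```

```bash
python3 - <<'E'
from h import *
need(None,177.8); print('tcp in stand',tcp_in(S,SA))
c=grab('wrist'); save(c,'w17.png'); pickle.dump(c,open('w17.pkl','wb'))
c=grab('scene'); save(c,'s17.png'); pickle.dump(c,open('s17.pkl','wb'))
a=cv2.resize(cv2.imread('pics/s17.png')[200:340,350:490],None,fx=4,fy=4,interpolation=cv2.INTER_CUBIC); cv2.imwrite('pics/s17c.png',a)
E
```

```text
t 22.65 pos [0.4907 0.2765 0.1264] psi 177.75 tilt [-2.e-04 -5.e-04 -1.e+00] F [ 0.1  0.5 -0.6] gap_mm 94.0 j7 0.59
turn -0.05
tcp in stand [-48.1  -0.6 126.4]
```

View pics/w17.png

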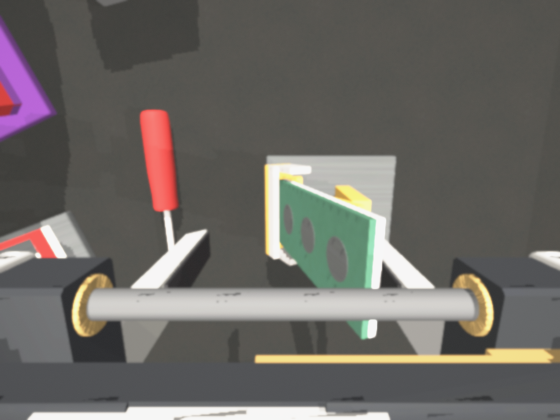

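View pics/s17c.png

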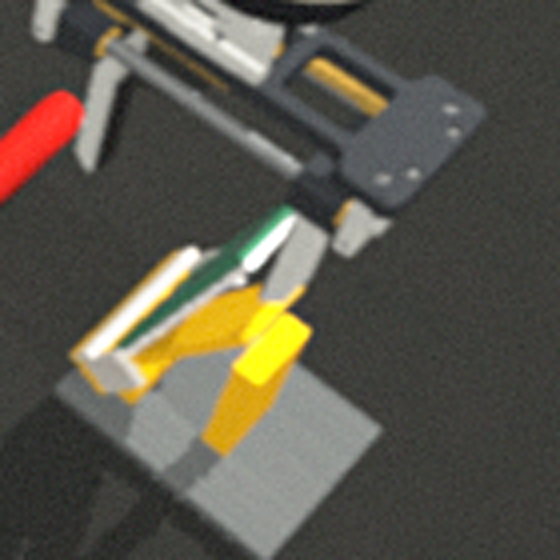

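Request:
drive_tool([
  [1,0,0.0015,0,0],
  [1,0,0,0,0],
  [1,0,0,0,0],
  [1,0,0,0,0],
  [1,0,0,0,0],
  [1,0,0,0,0],
  [1,0,0,0,0],
  [1,0,0,0,0],
])

```text
time_s: 23.55
tool_pos: [0.4907, 0.2788, 0.1265]
orientation: [0.019, 1.0, -0.0, -0.0]
force: [-0.1, 1.1, -0.4]
finger_gap: 0.356
```

Request:
drive_tool([
  [1,0,0,0,0],
  [1,0,0,0,0],
  [1,0,0,0,0],
  [1,0,0,0,0],
])

```text
time_s: 23.95
tool_pos: [0.4906, 0.2785, 0.1263]
orientation: [0.019, 1.0, -0.0, -0.0]
force: [-0.3, -1.0, -1.7]
finger_gap: 0.091
```

```bash
python3 - <<'E'
from h import *
need(None,177.8); print('tcp in stand',tcp_in(S,SA))
c=grab('wrist'); save(c,'w18.png'); pickle.dump(c,open('w18.pkl','wb'))
c=grab('scene'); save(c,'s18.png'); pickle.dump(c,open('s18.pkl','wb'))
a=cv2.resize(cv2.imread('pics/s18.png')[200:340,350:490],None,fx=4,fy=4,interpolation=cv2.INTER_CUBIC); cv2.imwrite('pics/s18c.png',a)
E
```

```text
t 23.95 pos [0.4906 0.2785 0.1263] psi 177.78 tilt [-4.e-04 -6.e-04 -1.e+00] F [-0.3 -1.  -1.7] gap_mm 8.5 j7 0.59
turn -0.02
tcp in stand [-46.1  -0.5 126.3]
```

View pics/w18.png

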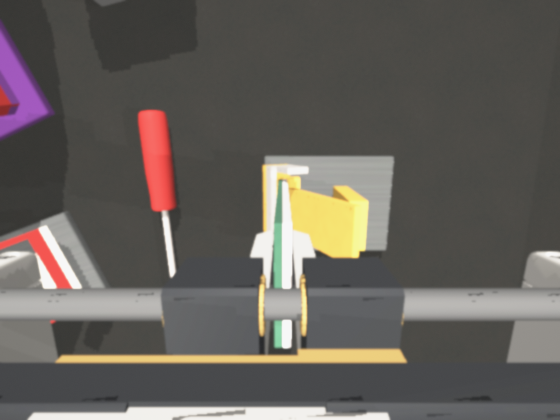

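View pics/s18c.png

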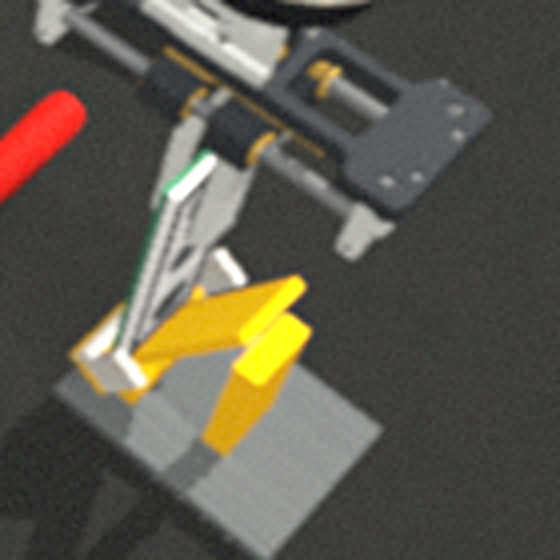

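Request:
drive_tool([
  [1,0,0,0,0],
  [1,0,0,-0.01,0],
  [1,0,0,-0.02,0],
  [1,0,0,-0.03,0],
  [1,0,0,-0.03,0],
  [1,0,0,-0.025,0],
  [1,0,0,0,0],
  [1,0,0,0,0],
])

```text
time_s: 24.85
tool_pos: [0.4906, 0.2789, 0.2416]
orientation: [0.019, 1.0, 0.0, 0.0]
force: [-0.5, -0.6, -3.8]
finger_gap: 0.085
```

```bash
python3 - <<'E'
from h import *
need([.5437,.0457,.24],-162); print('tcp in stand',tcp_in(S,SA))
c=grab('scene'); save(c,'s19.png'); pickle.dump(c,open('s19.pkl','wb'))
a=cv2.resize(cv2.imread('pics/s19.png')[140:320,330:480],None,fx=4,fy=4,interpolation=cv2.INTER_CUBIC)[:600]; cv2.imwrite('pics/s19c.png',a)
c=grab('wrist'); save(c,'w19.png'); pickle.dump(c,open('w19.pkl','wb'))
E
```

```text
t 24.85 pos [0.4906 0.2789 0.2416] psi 177.79 tilt [ 6.e-04  2.e-04 -1.e+00] F [-0.5 -0.6 -3.8] gap_mm 8.0 j7 0.69
shift tool mm [ -62.  -231.     1.6]
turn -20.21
tcp in stand [-45.7  -0.5 241.6]
```

View pics/s19c.png

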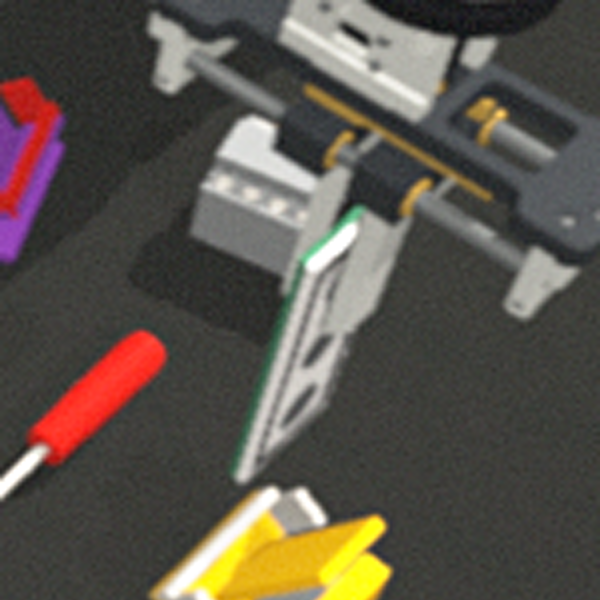

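View pics/w19.png

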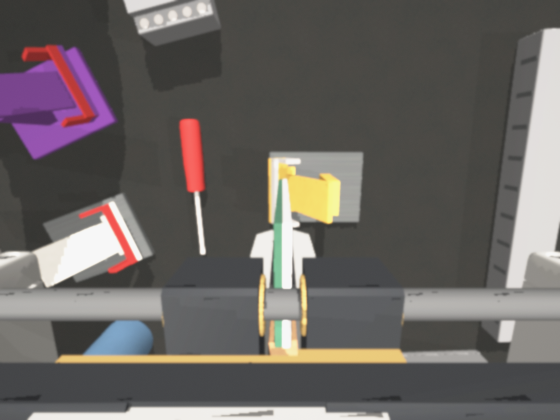

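```bash
python3 - <<'E'
from h import *
o,M=frame(S,SA)
c=pickle.load(open('s19.pkl','rb'))
def onY(c,u,v,y):
    p,d=ray(c,u,v); p=M.T@(p-o)*1000; d=M.T@d; return p+d*(y-p[1])/d[1]
def px(u,v,k,ox,oy): return (ox+(u+.5)/k-.5,oy+(v+.5)/k-.5)
for n,q in {'bot bare':(243,482),'bot green':(232,475),'top bare near':(307,272),'top green near':(300,262)}.items(): print(n,onY(c,*px(*q,4,330,140),-31).round(1))
# rest base from wrist w19
w=pickle.load(open('w19.pkl','rb'))
a=cv2.resize(cv2.imread('pics/w19.png')[185:290,30:160],None,fx=5,fy=5,interpolation=cv2.INTER_CUBIC); cv2.imwrite('pics/w19c.png',a)
o2,M2=frame(RS,RA)
for p in [(-65,-50,8),(-65,50,8),(65,-50,8),(65,50,8),(-50.8,-38,46.2),(-50.8,38,46.2)]:
    print(p,proj(w,o2+M2@(np.array(p)/1000)).round(1))
E
```

```text
bot bare [-43.2 -31.  148.4]
bot green [-49.1 -31.  147.6]
top bare near [-45.9 -31.  293.8]
top green near [-49.8 -31.  296.5]
(-65, -50, 8) [[121.8 193.2]]
(-65, 50, 8) [[152.7 255. ]]
(65, -50, 8) [[ 42.  223.5]]
(65, 50, 8) [[ 76.  282.5]]
(-50.8, -38, 46.2) [[100.7 210.5]]
(-50.8, 38, 46.2) [[127.4 261.3]]
```

Request:
drive_tool([
  [1,-0.005,-0.018,0,0],
  [1,-0.011,-0.039,0,0],
  [1,-0.011,-0.042,0,0],
  [1,-0.011,-0.042,0,0],
  [1,-0.011,-0.042,0,0],
  [1,-0.009,-0.033,0,0],
  [1,-0.004,-0.015,0,-5],
  [1,0,0,0,-8],
])

```text
time_s: 25.75
tool_pos: [0.5437, 0.0428, 0.2401]
orientation: [-0.094, 0.996, -0.0, -0.001]
force: [-0.7, 0.1, -2.5]
finger_gap: 0.084
```

Request:
drive_tool([
  [1,0,0,0,-7.2],
  [1,0,0,0,0],
  [1,0,0,0,0],
])

```text
time_s: 26.05
tool_pos: [0.5434, 0.0457, 0.2408]
orientation: [-0.155, 0.988, 0.0, -0.001]
force: [0.5, 1.7, -2.8]
finger_gap: 0.084
```

```bash
python3 - <<'E'
from h import *
need([.5437,.0457,.2416],-162); print('tcp in rest',tcp_in(RS,RA))
w=grab('wrist'); save(w,'w20.png'); pickle.dump(w,open('w20.pkl','wb'))
s=grab('scene'); pickle.dump(s,open('s20.pkl','wb')); t=grab('top'); pickle.dump(t,open('t20.pkl','wb'))
o,M=frame(RS,RA)
F={'liptopL':(-50.8,-38,46.2),'liptopR':(-50.8,38,46.2),'base--':(-65,-50,8),'base-+':(-65,50,8),'base+-':(65,-50,8),'base++':(65,50,8)}
for k,p in F.items(): print(k,proj(w,o+M@(np.array(p)/1e3)).round(1),proj(s,o+M@(np.array(p)/1e3)).round(1))
for n,c in (('w',w),('s',s)):
    h=cv2.cvtColor(c['pixels'],cv2.COLOR_RGB2HSV); m=cv2.inRange(h,(0,150,90),(8,255,255))|cv2.inRange(h,(172,150,90),(180,255,255))
    N,l,st,ce=cv2.connectedComponentsWithStats(m)
    for i in range(1,N):
        if st[i,4]>40: print(n,st[i],ce[i].round(1))
E
```

```text
t 26.05 pos [0.5434 0.0457 0.2408] psi -162.22 tilt [-1.2e-03  5.0e-04 -1.0e+00] F [ 0.5  1.7 -2.8] gap_mm 7.9 j7 1.48
shift tool mm [-0.3 -0.1 -0.8]
turn -0.22
tcp in rest [-45.1  -0.3 240.8]
liptopL [[287.2 162.6]] [[295.9 217.8]]
liptopR [[287.3 220.8]] [[281.  243.2]]
base-- [[297.1 151.6]] [[303.4 226.4]]
base-+ [[296.6 221.6]] [[284.7 259.7]]
base+- [[202.7 152.1]] [[253.3 207.7]]
base++ [[207.3 222. ]] [[232.5 238.7]]
w [296   0  30  72 662] [317.7  42.2]
w [ 364  105   43   73 1446] [385.1 139.7]
w [266 158  28  59 304] [287.3 176.9]
s [320 159  25  35 278] [333.4 176.1]
s [ 23 173  18  15 208] [ 31.7 179.9]
s [269 210  33  38 307] [286.7 228.6]
s [337 223  35  34 481] [354.1 238.4]
```

```bash
cat >> h.py <<'E'
def ascii(c,u0,u1,v0,v1,st=1):
    px=c['pixels']; h=cv2.cvtColor(px,cv2.COLOR_RGB2HSV)
    for v in range(v0,v1,st):
        s=''
        for u in range(u0,u1):
            H,S_,V=h[v,u]
            if S_>120 and (H<9 or H>171) and V>70: ch='r'
            elif S_>60 and 50<H<95 and V>50: ch='g'
            elif S_>100 and 95<=H<130: ch='b'
            elif S_>90 and 15<H<35: ch='y'
            elif V>185: ch='W'
            elif V>110: ch='o'
            elif V>75: ch='-'
            else: ch='.'
            s+=ch
        print('%3d '%v+s)
E
python3 - <<'E'
from h import *
w=pickle.load(open('w20.pkl','rb'))
ascii(w,240,310,148,264,2)
E
```

```text
148 ......................................................................
150 .....................................................-----............
152 --------------------------------------------oooooooooooooo-...........
154 oooooooooooooooooooooooooooooooooooooooooooooooooooooooooo-...........
156 oooooooooooooooooooooooooooooooooooooooooooooooooooooooooo--..........
158 ooooooooooooooooooooo--oooorrrrrrrrrrrrrrrrrrrrrWWWWWWWWWWo-..........
160 ooooooooooooooooooooooooorrrrrrrrrrrrrrrrrrrrrrrrrrrrrWWWWWo-.........
162 oooooooooooooooooooooooooorrrrrrrrrrrrrrrWWWWWWWrrrrrrWWWWWo-.........
164 oooooooooooooooooooooooooooooooooooooWWWWWWWWWWWWrrrrrWWWWWo-.........
166 ooooooooooooooooooooooooooooooooWWWoWWWWWWWWWWWWWrrrrrWWWWWo-.........
168 ooooooooooooooooooooooooooooooooWWWWWWWWWWWWWWWWWrrrrrWWWWWo-.........
170 ooooooooooooooooooooooooooooooooWWWWWWWWWWWWWWWWWrrrrrWWWWWo-.........
172 ooooooooooooooooooooooooooooooooWWWWWWWWWWWWWWWWWrrrrrWWWWWo-.........
174 oooooooooooooooooooooooooooWWWoWWWWWWWWWWWWWWWWWWrrrrrWWWWWo-.........
176 WWWWWooooooooooWWWWWWWWWWWWWWWWWWWWWWWWWWWWWWW
[... 2549 characters left out ...]
WWWWWWWWWWWWWWWWWWWWWWWWW
246 ...........-oWWWWWWooooooooooooooogggggggWWWWWWWWWWWWWWWWWWWWWWWWWWWWW
248 ...........-oWWWWWWooooooooooooooogggggggWWWWWWWWWWWWWWWWWWWWWWWWWWWWW
250 ..........-oWWWWWWWWoooooooooooooggggggggWWWWWWWWWWWWWWWWWWWWWWWWWWWWW
252 .........-ooWWWWWWWWoooooooooooo-ggggggggWWWWWWWWWWWWWWWWWWWWWWWWWWWWW
254 ........--oWWWWWWWWWoooooooooooo-ggggggggWWWWWWWWWWWWWWWWWWWWWWWWWWWWW
256 ........--oWWWWWWWWWoooooooooooo-ggggggggWWWWWWWWWWWWoWWWWWWWWWWWWWWWW
258 .........--------------ooooooooo-ggggggggWWWWWWWWWWWWoWWWWWWWWoo------
260 ......................-oooooooo--ggggggggWWWWWWWWWWWWoWWWWWWWWo-......
262 ......................-oWWWWWoo--ggggggggWWWWWWWWWWWWoWWWWWWWWo-......
```

```bash
python3 - <<'E'
from h import *
w=pickle.load(open('w20.pkl','rb')); s=w['state']; T=np.array(s['tool_pos']); Mt=R.from_quat(s['orientation']).as_matrix()
for x,y,z in [(31,-4,94.5),(31,4,94.5),(31,-4,20),(31,4,20),(31,-4,50),(31,4,50)]:
    print((x,y,z),proj(w,T+Mt@(np.array([x,y,z])/1e3)).round(1))
print(np.array(w['T_tool_cam']).round(4))
o,M=frame(RS,RA)
# observed lip inner edge, base edge -> rest x
P=onplane(w,[(288.8,170),(288.8,185)],.0462); print('lip x',((M.T@(P-o).T).T*1e3).round(1))
P=onplane(w,[(297.6,154),(297.6,156)],.008); print('base x',((M.T@(P-o).T).T*1e3).round(1))
c=pickle.load(open('s20.pkl','rb')); ascii(c,262,312,205,268,1)
E
```

```text
(31, -4, 94.5) [[278.8 177.9]]
(31, 4, 94.5) [[287.4 177.9]]
(31, -4, 20) [[277.5 191.7]]
(31, 4, 20) [[289.2 191.7]]
(31, -4, 50) [[278.1 185.1]]
(31, 4, 50) [[288.3 185.1]]
[[-5.000e-04 -9.737e-01 -2.279e-01  6.580e-02]
 [ 1.000e+00 -4.000e-04 -9.000e-04 -5.000e-04]
 [ 8.000e-04 -2.279e-01  9.737e-01 -1.782e-01]
 [ 0.000e+00  0.000e+00  0.000e+00  1.000e+00]]
lip x [[-52.8 -28.7  46.2]
 [-52.8  -9.5  46.2]]
base x [[-65.7 -46.8   8. ]
 [-65.7 -44.1   8. ]]
205 WWWWWWWWWWWWWW-ggoWWooo-..........................
206 WWWWWWWWWWWWWWWogoWWWo-...........................
207 WWWWWWWWWWWWWWWWooWWWo............................
208 WWWWWWWWWWWWWWWWooWWWo............................
209 WWWWWWWWWWWWWWWWWoWWo.....--rrr...................
210 WWWWWWWWWWWWWWWWWWo-...rrrrrrrrrr.................
211 WWWWWWWWWWWWWWWWWWW-...rrrrrrrrrr.................
212 WWWWWWWWWWWWWWWWWWWo..rrrrrrrrrrrr................
213 WWWWWWWWWWWWWWWWWWWWo..rrrrrrrrrrrr...............
214 WWWWWWWWWWWWWWWWWWWWW-..rrrrrrrrrrrr..............
215 WWWWWWWWWWWWWWWWWWWWWW-.rrrrrrrrrrrrr-............
216 WWWWWWWWWWWWWWWWWWWWWWo..rrr
[... 2127 characters left out ...]
----o--ooooooooo-.......................
256 ...........-------oooooooo-.......................
257 ...............---ooooooo-........................
258 ................----oooo-.........................
259 ...................------.........................
260 ......................--..........................
261 ..................................................
262 ..................................................
263 ..................................................
264 ..................................................
265 ..................................................
266 ..................................................
267 ..................................................
```

Request:
drive_tool([
  [1,0,-0.0014,0.02,-0.2],
  [1,0,0,0.035,0],
  [1,0,0,0.025,0],
  [1,0,0,0.012,0],
  [1,0,0,0,0],
  [1,0,0,0,0],
])

```text
time_s: 26.8
tool_pos: [0.5447, 0.0447, 0.1504]
orientation: [-0.158, 0.987, 0.0, 0.0]
force: [-0.9, 0.2, -1.5]
finger_gap: 0.085
```

Request:
drive_tool([
  [1,0,0,0.004,0],
  [1,0,0,0.004,0],
  [1,0,0,0,0],
])

```text
time_s: 27.1
tool_pos: [0.5441, 0.0442, 0.1413]
orientation: [-0.158, 0.987, -0.0, -0.0]
force: [-0.2, -0.0, -3.0]
finger_gap: 0.085
```

```bash
python3 - <<'E'
from h import *
need(None,-162); print('tcp in rest',tcp_in(RS,RA))
w=grab('wrist'); save(w,'w21.png'); pickle.dump(w,open('w21.pkl','wb'))
ascii(w,235,330,150,262,2)
E
```

```text
t 27.10 pos [0.5441 0.0442 0.1413] psi -161.82 tilt [-1.e-04 -1.e-04 -1.e+00] F [-0.2 -0.  -3. ] gap_mm 8.0 j7 1.40
turn 0.18
tcp in rest [-4.340e+01 -1.000e-01  1.413e+02]
150 ...............................................................................................
152 ...............................................................................................
154 ......................................................---------------..........................
156 --------------------------------------------------ooooooooooooooooooo--........................
158 oooooooooooooooooooooooooooooooooooooooooooooooooooooooooooooooooooooo-........................
160 ooooooooooooooooooooooooooooooooooooooooooooooooooooooooooooooooooooo--........................
162 o-----------ooooooooo------oooooooooooooooooooooWWWWWWWWWWWooooooooooo--.......................
164 oooooooooooooooooooooooooooooorrrrrrrrrrrrrrrrrrrrrrrrWWWWWWrWWWWWWWWWWo-......................
166 ooooooooooooooooooooooooooorrrrrrrrrrrrrrrrrrrrrrrrrrrrrrrrrrrrrrrWWWWWo-......................
168 ooooooooooooooooooooooo
[... 3972 characters left out ...]

248 oo--............-oWWWWWWWoooooooooooooogggggggWWWWWWWWWWWWWWWWWWWWWWWWWWWWWWWWo-...............
250 ...............-oWWWWWWWWoooooooooooooggggggggWWWWWWWWWWWWWWWWWWWWWWWWWWWWWWWWWo-..............
252 ...............ooWWWWWWWWoooooooooooo-ggggggggWWWWWWWWWWWWWWWWWWWWWWWWWWWWWWWWWo--.............
254 ..............-oWWWWWWWWWoooooooooooo-ggggggggWWWWWWWWWWWWWWWWWWWWWWWWWWWWWWWWWWo-.............
256 ..............-oWWWWWWWWWoooooooooooo-ggggggggWWWWWWWWWWWWoWWWWWWWWWWWWWWWWWWWWWo-.............
258 ...............------------ooWooooooo-ggggggggWWWWWWWWWWWWoWWWWWWWWoo-------------.............
260 ...........................-oWWWWooo--ggggggggWWWWWWWWWWWWoWWWWWWWWo-..........................
```

Request:
drive_tool([
  [1,0,0.0015,0.002,0],
  [1,0,0,0.003,0],
  [1,0,0,0.003,0],
  [1,0,0,0,0],
  [1,0,0,0,0],
])

```text
time_s: 27.65
tool_pos: [0.5437, 0.0458, 0.1334]
orientation: [-0.158, 0.987, 0.0, -0.0]
force: [-0.0, -0.1, -2.9]
finger_gap: 0.082
```

```bash
python3 - <<'E'
from h import *
need(None,-162); print('tcp in rest',tcp_in(RS,RA))
w=grab('wrist'); save(w,'w22.png'); pickle.dump(w,open('w22.pkl','wb'))
ascii(w,265,315,160,200,2)
E
```

```text
t 27.65 pos [0.5437 0.0458 0.1334] psi -161.81 tilt [-3.e-04  1.e-04 -1.e+00] F [-0.  -0.1 -2.9] gap_mm 7.7 j7 1.39
turn 0.19
tcp in rest [-45.1  -0.  133.4]
160 oooooooooooooooooooooooooooooooooooooo--..........
162 ooooooooooooooooooooooooooooooooooooooo--.........
164 oooooorrrrrrrrrrWWWWWWWWWWWWWWWWWWWWWWWo--........
166 rrrrrrrrrrrrrrrrrrrrrrrrrrrrrrrrrrrWWWWWo-........
168 rrrrrrrrrrrrrrrrrrrrrrrrrrrrrrrrrrrWWWWWo-........
170 rrrrrrrrrrrrrrrrrrrrrrWWWrrrrrrrrrrWWWWWo-........
172 WWWWWWWWrrrrrWWWWWWWWWWWWWrrrrrrrrrWWWWWo-........
174 oooooWWWWWoooWWWWWWWWWWWWWrrrrrrrrWWWWWWo-........
176 oooWWWWWWWWWWWWWWWWWWWWWWWrrrrrrrrWWWWWWo-........
178 oooWWWWWWWWWWWWWWWWWWWWWWWrrrrrrrrWWWWWWo-........
180 oooWWWWWWWWWWWoooWWWWWWWWWrrrrrrrrWWWWWWo-........
182 oooWWWWWWWWWWWogoWWWWWWWWWrrrrrrrrWWWWWWo-........
184 oooWWWWWWWWWWWggoWWWWWWWWWrrrrrrrrWWWWWWo-........
186 oooWWWWWWWWWWoggoWWWWWWWWWrrrrrrrrWWWWWWo-........
188 WWWWWWWWWWWoooggoWWWWWWWWWrrrrrrrrWWWWWW-.........
190 WWWWWWWWWWWoogggoWWWWWWWWWrrrrrrrrWWWWWW-.........
192 WWWWWWWWWWWoogggoWWWWWWWWWrrrrrrrrWWWWWW-.........
194 WWWWWWWWWWWoogggoWWWWWWWWWrrrrrrrrWWWWWW-.........
196 WWWWWWWWWWWoogggoWWWWWWWWWrrrrrrrrWWWWWW-.........
198 WWWWWWWWWWooogggoWWWWWWWWWrrrrrrrrWWWWWW-.........
```

Request:
drive_tool([
  [0.6,0,0,0,0],
  [0.6,0,0,0,0],
  [0.6,0,0,0,0],
  [0.6,0,0,0,0],
])

```text
time_s: 28.1
tool_pos: [0.5438, 0.0458, 0.1336]
orientation: [-0.158, 0.987, 0.0, 0.0]
force: [-0.8, -1.2, -0.6]
finger_gap: 0.2
```

```bash
python3 - <<'E'
from h import *
need(None,-162); print('tcp in rest',tcp_in(RS,RA))
w=grab('wrist'); save(w,'w23.png'); pickle.dump(w,open('w23.pkl','wb'))
ascii(w,235,330,160,262,3)
E
```

```text
t 28.10 pos [0.5438 0.0458 0.1336] psi -161.81 tilt [ 1.e-04  0.e+00 -1.e+00] F [-0.8 -1.2 -0.6] gap_mm 18.8 j7 1.39
turn 0.19
tcp in rest [-4.500e+01  1.000e-01  1.336e+02]
160 oooooooooooooooooooooooooooooooooooooooooooooooooooooooooooooooooooo--.........................
163 oo-oooooo---o--o-------oooooooooooooooooooooWWWWWWWWWWWWWWWWWWWWWWWWoo--.......................
166 oooooooooooooooooooooooorrrrrrrrrrrrrrrrrrrrrrrrrrrrrrrrrrrrrrrrrWWWWWo-.......................
169 oooooooooooooooooooooooorrrrrrrrrrrrrrrrrrrrrrrrrrrrrrrrrrrrrrrrrWWWWWo-.......................
172 ooooooooooooooooooooooooooooooWWWWWWWWWWrrrWWWWWWWWWWWWWWrrrrrrrrWWWWWo-.......................
175 oooooooooooooooooooooooooooooooooWWWWWWWWoWWWWWWWWWWWWWWWrrrrrrrrWWWWWo-.......................
178 oooooooooooooooooooooooooooooooooWWWWWWWWWWWWWWooWWWWWWWrrrrrrrrWWWWWWo-.......................
181 oooooooooooooooooooooooooooooooooWWWWWWWWWWWWWogoWWWWWWWrrrrrrrrWWWWWWo-.......................
184 oooooooooooooooooooooooooooooooooWWWWWWWWWWWWoggoWWWWWWWrrrrrrrrWWWWWWo-.......................
187 oooooooooooooooooooooo
[... 1773 characters left out ...]

241 WWWWWWWWWWWWWWWWWWWWWWWWooooo-...-oooogggggggWWWWWWWWWWWrrrrrrrr.-oWWWWWWWWWWWWWWWWWWWo-.......
244 WWWWWWWWWWWWWWWWWWWWWWWWoooo-....--ooogggggggWWWWWWWWWWWrrrrrrrr.-oWWWWWWWWWWWWWWWWWWWWo-......
247 WWWWWWWWWWWWWWWWWWWWWWWWoooo-....--ooogggggggWWWWWWWWWWWrrrrrrrr..-oWWWWWWWWWWWWWWWWWWWWo-.....
250 o--..-oWWWWWWWWWWWWWWWWWWWoo.....rrrrogggggggWWWWWWWWWWWrrrrrrrr...ooWWWWWWWWWWWWWWWWWWWWo--...
253 ....ooWWWWWWWWWWWWWWWWWWWWWo....rrrrrogggggggWWWWWWWWWWWrrrrrrrr...-oWWWWWWWWWWWWWWWWWWWWWo--..
256 ...-oWWWWWWWWWWWWWWWWWWWWWo-....rrrrrooggggggWWWWWWWWWWoorrro-......-oWWWWWWWWWWWWWWWWWWWWWo-..
259 .......-ooWWWWWWWWWWWWWWWoo.....-rrrrooggggggWWWWWWWWWWo-...........-oWWWWWWWWWWWWWWWWo-.......
```

Request:
drive_tool([
  [0.6,0,-0.005,0,0],
  [0.6,0,-0.005,0,0],
  [0.6,0,-0.005,0,0],
  [0.6,0,-0.005,0,0],
  [0,0,0,0,0],
  [-0.5,0,0,0,0],
  [-1,0,0,0,0],
  [-1,0,0,0,0],
])

```text
time_s: 28.95
tool_pos: [0.5499, 0.027, 0.1335]
orientation: [-0.158, 0.987, 0.0, 0.0]
force: [0.5, -0.2, -0.5]
finger_gap: 0.505
```

Request:
drive_tool([
  [-1,0,0,0,0],
  [-1,0,0,0,0],
  [-1,0,0,0,0],
  [-1,0,0,0,0],
  [-1,0,0,0,0],
])

```text
time_s: 29.45
tool_pos: [0.5499, 0.0267, 0.1334]
orientation: [-0.158, 0.987, 0.0, -0.0]
force: [-0.0, -0.6, -1.4]
finger_gap: 0.927
```

```bash
python3 - <<'E'
from h import *
need(None,-162); print('tcp in rest',tcp_in(RS,RA))
w=grab('wrist'); save(w,'w24.png'); pickle.dump(w,open('w24.pkl','wb'))
ascii(w,200,330,150,300,5)
E
```

```text
t 29.45 pos [0.5499 0.0267 0.1334] psi -161.81 tilt [-1.e-04  1.e-04 -1.e+00] F [-0.  -0.6 -1.4] gap_mm 87.1 j7 1.42
turn 0.19
tcp in rest [-2.500e+01  1.000e-01  1.334e+02]
150 ..................................................................................................................................
155 ------------------------------------------------------------------------------------------------------------ooooooooooooo---......
160 ooooooooooooooooooooooooooooooooooooooooooooooooooooooooooooooooooooooooooooooooooooooooooooooooooooooooooooooooooooooooooo--.....
165 ooooooooooooooooooooooooooooooooooooooooooooooooooooooooooooooooooooooooooooooooooorrrrrrrrrrrrrrrrrrrrrrrrrrrrrrrrrrWrrrWWWWWo-..
170 oooooooooooooooooooooooooooooooooooooooooooooooooooooooooooooooooooooooooooooooooorrrrrrrrrrrrrrrrrrrrrrrrrrrrWWrrrrrrrrrWWWWWo-..
175 ooooooooooooooooooooooooooooooooooooooooooooooooooooooooooooooooooooooooooooooooooooooooWWWWWWWWoWWWWWWWWWWWWWWWWWrrrrrrrWWWWWo-..
180 ooooooooooooooooooooooooooooooooooooooooooooooooooooooooooooooooooooooooooooooooooooooooWWWWWWWWWWWWWWWWWWWWWWWW
[... 2423 characters left out ...]
.........................
275 .ggggggWWWWWWWWWWWWWWWo.-oWWWWWWWWWWWWWWWWWWWWWWWWWWWWWWWo---ooWWWWWWoo...........................................................
280 .-gggggWWWWWWWWWWWWWWWo.-oWWWWWWWWWWWWWWWWWWWWWWWWWo-.--oWWWWWWoo-................................................................
285 .-gggggWWWWWWWWWWWWWWWo-.oWWWWWWWWWWWWWWWWWWWo-..-oWWWWWWWo-......................................................................
290 oooooooooooooooooooooooooooooooooooooooooooooooooooooooooooooooooooooooooooooooooooooooooooooooooooooooooooooooooooooooooooooooooo
295 oooooooooooooooooooooooooooooooooooooooooooooooooooooooooooooooooooooooooooooooooooooooooooooooooooooooooooooooooooooooooooooooooo
```

Request:
drive_tool([
  [-1,0,-0.005,0,0],
  [-1,0,-0.005,0,0],
  [-1,0,-0.005,0,0],
  [-1,0,-0.005,0,0],
  [-1,0,-0.005,0,0],
  [-1,0,-0.005,0,0],
  [-1,0,-0.003,0,0],
  [-1,0,0,0,0],
])

```text
time_s: 30.3
tool_pos: [0.5603, -0.0051, 0.1334]
orientation: [-0.158, 0.987, 0.0, -0.0]
force: [-0.7, -0.2, -0.2]
finger_gap: 1.005
```

```bash
python3 - <<'E'
from h import *
need(None,-162); print('tcp in rest',tcp_in(RS,RA))
w=grab('wrist'); save(w,'w25.png'); pickle.dump(w,open('w25.pkl','wb'))
ascii(w,190,340,150,300,5)
E
```

```text
t 30.30 pos [ 0.5603 -0.0051  0.1334] psi -161.84 tilt [-1.e-04  0.e+00 -1.e+00] F [-0.7 -0.2 -0.2] gap_mm 94.5 j7 1.48
turn 0.16
tcp in rest [8.400e+00 1.000e-01 1.334e+02]
150 ......................................................................................................................................................
155 ........................................--------------------------------------------------------------------------------------------------------------
160 .......................................--ooooooooooooooooooooooooooooooooooooooooooooooooooooooooooooooooooooooooooooooooooooooooooooooooooooooooooooo
165 .......................................--ooooooooooooooooooooooooooooooooooooooooooooooooooooooooooooooooooooooooooooooooooooo-ooorrrrrrrrrrrrrrrrrrrr
170 .......................................--ooooooooooooooooooooooooooooooooooooooooooooooooooooooooooooooooooooooooooooooooooooooooWrrrrrrrrrrrrrrrrrrrr
175 .......................................--ooooooooooooooooooooooooooooooooooooooooooooooooooooooooooooooooooooooooooooooooooooooooooWWWWWWWWooWWWWWW
[... 3023 characters left out ...]
WWWWWWWWWWWWWWWoo-.-ooWWWWWWWWWo--..............................................
280 ......................................-ggggWWWWWWWWWWWWWWo--oWWWWWWWWWWWWWWWWo-..--oWWWWWWWWWoo-......................................................
285 ......................................--gggWWWWWWWWWWWWWWo--oWWWWWWWWo-...-oWWWWWWWWWWo-..............................................................
290 oooooooooooooooooooooooooooooooooooooooooooooooooooooooooooooooooooooooooooooooooooooooooooooooooooooooooooooooooooooooooooooooooooooooooooooooooooooo
295 oooooooooooooooooooooooooooooooooooooooooooooooooooooooooooooooooooooooooooooooooooooooooooooooooooooooooooooooooooooooooooooooooooooooooooooooooooooo
```

Request:
drive_tool([
  [-1,0,0,-0.01,0],
  [-1,0,0,-0.025,0],
  [-1,0,0,-0.035,0],
  [-1,0,0,-0.035,0],
  [-1,0,0,-0.02,0],
  [-1,0,0,0,0],
  [-1,0,0,0,0],
])

```text
time_s: 31.05
tool_pos: [0.5602, -0.0045, 0.2588]
orientation: [-0.158, 0.987, -0.0, 0.0]
force: [-0.0, 0.0, -0.0]
finger_gap: 0.999
```

```bash
python3 - <<'E'
from h import *
need(None,-162); print('tcp in rest',tcp_in(RS,RA))
w=grab('wrist'); save(w,'w26.png'); pickle.dump(w,open('w26.pkl','wb'))
s=grab('scene'); save(s,'s26.png'); pickle.dump(s,open('s26.pkl','wb'))
o,M=frame(RS,RA); a=np.radians(55); ts=np.array([np.cos(a),0,np.sin(a)]); nn=np.array([-np.sin(a),0,np.cos(a)]); c0=np.array([-45,0,30.])
print('expected home corners (bare face n=8, green n=0)')
for p in (0,150):
    for y in (-31,31):
        for n in (0,8):
            q=c0+p*ts+n*nn+np.array([0,y,0]); W=o+M@(q/1e3); print(p,y,n,'wrist',proj(w,W).round(1)[0],'scene',proj(s,W).round(1)[0])
print('wrist'); ascii(w,215,335,140,262,4)
print('scene'); ascii(s,235,305,165,262,2)
E
```

```text
t 31.05 pos [ 0.5602 -0.0045  0.2588] psi -161.79 tilt [ 5.e-04 -3.e-04 -1.e+00] F [-0.  0. -0.] gap_mm 93.9 j7 1.58
turn 0.21
tcp in rest [7.800e+00 2.000e-01 2.588e+02]
expected home corners (bare face n=8, green n=0)
0 -31 0 wrist [321.4 165.5] scene [292.1 223.6]
0 -31 8 wrist [326.6 165.8] scene [294.8 223.3]
0 31 0 wrist [319.9 209.2] scene [280.1 244.1]
0 31 8 wrist [325. 210.] scene [282.8 244. ]
150 -31 0 wrist [249.  176.1] scene [255.2 173.7]
150 -31 8 wrist [255.3 176.7] scene [257.9 173.1]
150 31 0 wrist [250.4 236.9] scene [240.8 194. ]
150 31 8 wrist [256.4 238.4] scene [243.5 193.5]
wrist
140 ........................................................................................................................
144 ........................................................................................................................
148 ........................................................................................................................
152 .............................-----------------------------------------------------------------------ooooooooo
[... 6367 characters left out ...]
rrrrrrrWWWWoooo-.........
245 ...........----------o-o--------------orrrrrrrrrrrWWWWWoooo...........
247 .................-----oo--oooo-o-------orrrrrrrrrWWWWWooo--...........
249 ......................-----oo------o-o--ooWWWWWWWWWWWooo-.............
251 ..........................-------------o--ooooooooooooo-..............
253 ................................------o-o-o---oooooooo-...............
255 .....................................-----o-ooooooooo-................
257 .........................................-----oooooo-.................
259 ...............................................-----..................
261 ......................................................................
```

Request:
drive_tool([
  [-1,0,0,-0.02,0],
  [-1,0,0,-0.02,0],
  [-1,0,0,0,0],
  [-1,0,0,0,0],
  [-1,0,0,0,0],
  [-1,0,0,0,0],
  [-1,0,0,0,0],
  [-1,0,0,0,0],
])

```text
time_s: 31.95
tool_pos: [0.5601, -0.0046, 0.2982]
orientation: [-0.158, 0.987, 0.0, -0.0]
force: [-0.2, -0.5, -0.4]
finger_gap: 0.997
```

```bash
python3 - <<'E'
from h import *
need(None,-162); print('tcp in rest',tcp_in(RS,RA))
o,M=frame(RS,RA); a=np.radians(55); ts=np.array([np.cos(a),0,np.sin(a)]); nn=np.array([-np.sin(a),0,np.cos(a)]); c0=np.array([-45,0,30.])
def bare(c,u,v,n=8):
    p,d=ray(c,u,v); p=M.T@(p-o)*1e3-c0; d=M.T@d; k=(n-p@nn)/(d@nn); q=p+k*d; return (q@ts).round(1),q[1].round(1)
def spots(c,box):
    u0,u1,v0,v1=box; g=cv2.cvtColor(c['pixels'],cv2.COLOR_RGB2GRAY).astype(np.uint8)[v0:v1,u0:u1]; g=cv2.resize(g,None,fx=4,fy=4,interpolation=cv2.INTER_CUBIC)
    m=cv2.inRange(g,90,185); m=cv2.morphologyEx(m,cv2.MORPH_OPEN,np.ones((13,13)))
    N,l,st,ce=cv2.connectedComponentsWithStats(m); out=[]
    for i in range(1,N):
        if st[i,0]>0 and st[i,1]>0 and st[i,0]+st[i,2]<g.shape[1] and st[i,1]+st[i,3]<g.shape[0] and 250<st[i,4]<6000: out.append((u0+(ce[i,0]+.5)/4-.5,v0+(ce[i,1]+.5)/4-.5,st[i,4]))
    return out
old=pickle.load(open('w26.pkl','rb'))
new=grab('wrist'); pickle.dump(new,open('w27.pkl','wb')); sn=grab('scene'); pickle.dump(sn,open('s27.pkl','wb')); t=grab('top'); pickle.dump(t,open('t27.pkl','wb'))
for nm,c,b in (('w26',old,(255,330,180,220)),('w27',new,(255,330,175,220)),('s26',pickle.load(open('s26.pkl','rb')),(243,292,180,235)),('s27',sn,(243,292,180,235))):
    for u,v,A in spots(c,b): print(nm,round(u,1),round(v,1),A,'p,y on bare plane',bare(c,u,v))
for p in (30,75,120):
    W=o+M@((c0+p*ts+8*nn)/1e3); print('expected',p,'w26',proj(old,W).round(1),'w27',proj(new,W).round(1),'scene',proj(sn,W).round(1),'top',proj(t,W).round(1))
d=np.abs(sn['pixels'].astype(int)-pickle.load(open('s26.pkl','rb'))['pixels'].astype(int)).sum(2)[185:260,236:300]; print('scene change on rest',(d>90).sum())
print('bystander change top0->t27:')
t0=pickle.load(open('top0.pkl','rb')); dd=np.abs(t['pixels'].astype(int)-t0['pixels'].astype(int)).sum(2)>120
for n,(u0,u1,v0,v1) in {'screwdriver':(190,212,180,270),'wrench':(325,350,160,245),'can':(358,412,78,138),'carton':(105,170,92,142),'mug':(240,295,92,145),'die':(384,456,165,256),'stand':(98,160,198,250)}.items(): print(n,dd[v0:v1,u0:u1].sum(),(v1-v0)*(u1-u0))
E
```

```text
t 31.95 pos [ 0.5601 -0.0046  0.2982] psi -161.80 tilt [-5.e-04  1.e-04 -1.e+00] F [-0.2 -0.5 -0.4] gap_mm 93.7 j7 1.61
turn 0.2
tcp in rest [7.900e+00 1.000e-01 2.982e+02]
w26 315.5 191.4 1715 p,y on bare plane (np.float64(29.6), np.float64(0.2))
w26 297.0 196.6 2445 p,y on bare plane (np.float64(74.7), np.float64(0.1))
w26 274.4 203.1 3586 p,y on bare plane (np.float64(119.6), np.float64(0.1))
w27 312.4 187.0 1387 p,y on bare plane (np.float64(29.7), np.float64(0.5))
w27 295.5 191.3 1956 p,y on bare plane (np.float64(74.7), np.float64(0.4))
w27 275.3 196.5 2769 p,y on bare plane (np.float64(119.6), np.float64(0.4))
s26 258.9 194.0 958 p,y on bare plane (np.float64(119.8), np.float64(0.3))
s26 270.6 209.3 874 p,y on bare plane (np.float64(74.9), np.float64(0.0))
s26 281.7 224.2 765 p,y on bare plane (np.float64(29.8), np.float64(0.4))
s27 258.9 194.0 941 p,y on bare plane (np.float64(119.9), np.float64(0.3))
s27 270.6 209.3 874 p,y on bare plane (np.float64(74.9), np.float64(0.0))
s27 281.7 224.2 763 p,y on bare plane (np.float64(29.7), np.float64(0.3))
expected 30 w26 [[315.3 191.3]] w27 [[312.3 186.7]] scene [[281.7 224. ]] top [[252.4 198.4]]
expected 75 w26 [[296.9 196.6]] w27 [[295.4 191. ]] scene [[270.6 209.3]] top [[263.1 192.5]]
expected 120 w26 [[274.1 203.1]] w27 [[275.1 196.2]] scene [[258.9 193.8]] top [[274.7 186. ]]
scene change on rest 0
bystander change top0->t27:
screwdriver 3 1980
wrench 2007 2125
can 1271 3240
carton 0 3250
mug 1781 2915
die 1983 6552
stand 0 3224
```

```bash
python3 - <<'E'
from h import *
s0=pickle.load(open('scene0.pkl','rb'))['pixels'].astype(int); s=pickle.load(open('s27.pkl','rb'))['pixels'].astype(int); d=np.abs(s-s0).sum(2)>120
for n,(u0,u1,v0,v1) in {'wrench':(188,256,168,222),'can':(98,152,155,232),'mug':(178,236,245,305),'carton':(280,360,340,400),'screwdriver':(308,374,222,284),'die':(136,228,112,182)}.items(): print(n,d[v0:v1,u0:u1].sum(),(v1-v0)*(u1-u0))
from rig import workorder
print(workorder.hand_in()); need()
E
```

```text
wrench 396 3672
can 288 4158
mug 11 3480
carton 0 4800
screwdriver 0 4092
die 895 6440
the job is handed in; nothing more can be done
None
the job is handed in; nothing more can be done
```

The cover plate is standing on its short edge in the white rest, green face against the back and bare gasket face showing, and the job is handed in at about 32 s of the 64 s limit.

**How it went:**
- I gripped the plate across its width in the die and tilted it in the grip against the yellow stand's back. The first push slipped in the fingers, so I pushed again from the side.
- I leaned it in the stand, took it again by its thickness so that it hung upright, and lowered it into the rest.
- The open fingers then let it down onto the back.

**Last checks:**
- **Fit:** The three spots on the bare face, seen by the wrist and scene cameras, lie within about 0.5 mm of where they should be with the plate fully home.
- **Stability:** The scene picture of the rest did not change between frames 0.9 s apart.
- **Clearance:** The gripper was open and well above the plate, with no force reading. The highest contact force I saw during the work was about 13 N.
- **Other items:** The screwdriver, carton and mug looked unchanged in the scene picture.

**What disagreed or could not be settled:**
- Some pixels differ from the first picture around the wrench (396 of 3672), spray can (288 of 4158) and die (895 of 6440). I put this down to the arm and its shadow, and to the plate being out of the die. I did not check these separately, but no move went near the wrench or can.
- Early tilt estimates from the wrist camera were 8 to 10° off, so I used the scene camera and the arm's own geometry instead.
- The limit of 40 viewed pictures ran out before the final placing, so the last steps were checked from pixel values only.

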